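# Clear the chips off the cut-off table

## Robot

A 6-joint arm with a two-finger parallel gripper is mounted at the origin on the work surface. World frame = base frame: x ahead of the robot, y to its left, z up, the work surface at z = 0. Lengths are in mm, angles in rad, forces in N, time in s.
With the tool pointing down it reaches from about 275 to 850 mm from the base axis. Payload 19 kg.
Tool frame: the origin (TCP) lies on the centre line of the jaws, within the pads' length; the fingertips stand 19 mm ahead of it and the grasp point (between the pads) is the TCP; z points along the fingers, y is the line along which they close (so a half turn about z gives the same grasp; the last joint's range is limited). The gripper opens to 85 mm and grips with 20 to 120 N. Pads are 22 mm wide; open, the fingers measure 114 mm over their backs; the gripper's body (76 mm by 85 mm) begins 54 mm behind the grasp point. The pads swing forward as they close: fully open they stand 13 mm farther back than shut.
Start: joints at [-1.411, 0.15, 1.437, -0, 1.554, -0.134], TCP at [166.49, -550.34, 250.267] pointing down, gripper open.
Joint ranges: [-2.8, 2.8], [-0.68, 2.1], [0.12, 2.68], [-1.39, 4.53], [0.16, 2.79], [-2.81, 2.81]. Speed limits (rad/s): [1.89, 1.89, 2.22, 3.01, 3.01, 3.01].

## Interface

Orientations are given as a 3x3 rotation matrix whose columns are the frame's x, y, z axes.
In Python, from bench import manip gives the robot as it stands.
- The arm moves only by the tool play_rows, never from a script. Its argument "commands" is a list of rows, each an object of numbers: "dx", "dy", "dz": the shift along the tool's x, y, z in mm; "wx", "wy", "wz": the turn, a rotation vector about the tool's x, y, z in rad; "grip": the finger opening in mm, from 0 to 85.4. In form: [{"dx": .., "dy": .., "dz": .., "wx": .., "wy": .., "wz": .., "grip": ..}, ...]. A call has 1 to 20 rows; each row shifts and turns the commanded pose from where the row before left it, along the tool's axes as they then stand; what a row does not reach is not made up. A row lasts 1/12 s, in which the tool goes at most 41.7 mm and 7.16 degrees, less where a joint would pass 70% of its speed; a pose out of reach is approached as far as the arm can. A call with a gripper value outside its range is refused whole. The fingers move at their own pace and stop on an object; the grip force is fixed at half the most. Time passes only in rows, so rows that do not move let the fingers close. It gives the time, the measured TCP pose, the force, the opening and the grip force at its end, in the units of the state.
- manip.get_obs(): the state, without advancing time (a new reading comes with each control period).
- manip.grab_frame(name): name is "scene" or "top" or "wrist"; returns a dict with "image" (480x640x3 uint8, red, green, blue), "fx", "fy", "cx", "cy" (pixels), "T" (4x4, takes a point from camera to world coordinates). Camera axes: x right, y down, z forward; pixel columns grow to the right and rows downward; lengths in mm; the calibration is good to about 2 mm. A picture is of the moment at which its call begins. There is no depth.
- manip.sign_off(): hands the job in; it is judged then, once.
Trained networks look in the newest picture that a camera, given by its name, has taken for a name from the list of things; names that differ only in an ending like _2 or _b are one class to them, and where a whole thing is asked for, a point or a joint stands for the part that bears it (a point fixed in the world has none). Each returns a list of dicts, best first, with "score" (0 to 1); they miss things now and then, are a little off and sometimes report something else, mostly with a low value. They report only what shows in the picture. A call takes as long as a camera call.
- manip.spot_in(camera, target): "xyz" ([x, y, z] in mm, in the coordinates of the camera as it stood for that picture, good to about 4 mm: the middle of the surface that is visible of it).
- manip.trace(camera, target): "pixels" (480x640 bool, what is visible of it).
The state is a dict: "clock": time; "joint_pos": joint angles; "dq": joint speeds; "effort": joint torques, N m; "tool_pos": TCP position; "eef_rot": TCP orientation; "wrist_force": force on the tool from outside, world axes, zero at the start; "moment": the same for the moment, N m; "grip_width": opening from 0.0 (shut) to 1.0 (fully open); "grip_force": force on a finger pad.
Only numpy, scipy, OpenCV 4.12 (cv2) and the standard library are available. Lean on these libraries where they do the work, as an engineer would, in place of code of your own. Each camera call takes 0.05 s, during which the arm holds its last target. There are 200 camera calls.

## Task

Clean the cutting table for the next cut: turn the work stop's clamp free, slide the stop all the way to the far end of its rail, and with the scraper block wipe every metal chip on the plate over the open edge into the chip tray, never touching a chip with the fingers. When the plate is clear, slide the stop all the way back to its setting position and lock its clamp fully again; the scraper must end standing upright near the middle of its rubber mat. Leave the jar, the screwdriver and the hammer where they are.

Things in the scene. Friction and masses are not known exactly. Their poses are not given: they have to be found in the camera images.
- cut_table: fixed cutting table. Origin on the bench; +y runs along the plate away from the chip tray, +x away from the robot, z up. Steel plate 40 mm above the bench, own x -80 to 80 between side rims, y -70 (open edge, no rim) to 170 (end rim). Rims 14 above the plate, 10 thick. Motor housing 90 high beyond the far rim (x 95 to 195, y 50 to 170). On the robot's side a guide rail along y at x -125
- plate_edge (a point): middle of the plate's open edge, at plate height (40 mm above the bench); axes as the cutting table's
- tray_in (a point): centre of the chip tray's inner floor, 6 mm above the bench, axes as the cutting table's. The tray is 160 (x) by 90 (y) inside and lies below the plate's open edge; its other three walls are 10 thick and rise 50 above the bench. The plate's top is 34 above this floor
- stop (a joint): slide of the work stop along the rail: 0 = setting position, against its end there, bar centre at the table's own y 20 mm; grows along the table's +y, away from the tray; 0.14 = fully at the far end (bar centre at y 160 mm). Friction 3 N plus drag of 15 N per m/s; blocked near 0 while the clamp is locked
- stop_bar (a point): point on the top face of the stop's aluminium bar, on its centre line, at the cutting table's own x -50; axes as the table's. The bar is 20 wide (y) and runs along x, from 30 mm nearer the robot to 150 mm farther than this point. Its top is 46 above the plate, its underside 20: chips pass under it, the scraper does not
- clamp (a joint): quarter-turn clamp on the stop: 0 = locked (grip bar along the rail, the table's y), grows counter-clockwise seen from above to 1.4 rad = free. Friction 0.08 N m. Under the grip a 50 mm steel key points to the table's -x when locked, against a 72 high catch post, so the stop cannot slide; past 0.5 rad it is clear. It locks again only with the stop within 2 mm of 0
- clamp_grip (a point): point on the clamp's vertical axis, 110 mm above the bench, 7 below the top of its black grip bar; its axes turn with the clamp. The grip bar is 14 thick (own x), 56 long (own y), 28 high. All else near it is at least 3 mm lower than its underside
- scraper: loose upright scraper block, about 220 g: aluminium foot 60 (own x) x 40 (own y) x 20 high, on it an upright wooden handle 46 (x) x 22 (y), from 20 to 80 height. Origin: centre of the underside, z up
- mat: fixed black rubber mat 130 x 130 x 6 high, the scraper's place. Origin: centre of its underside
- chip1: loose metal chip, rectangular aluminium bar end 24 x 16 x 12 high (mm), about 15 g, lying on the plate; origin: centre of its underside as it first lies. None when absent (4 to 6 of the six are there)
- chip2: loose metal chip, square steel bar end 18 x 18 x 11 high (mm), about 15 g, lying on the plate; origin: centre of its underside as it first lies. None when absent (4 to 6 of the six are there)
- chip3: loose metal chip, steel disc, 20 across, 11 high (mm), about 15 g, lying on the plate; origin: centre of its underside as it first lies. None when absent (4 to 6 of the six are there)
- chip4: loose metal chip, brass disc, 18 across, 12 high (mm), about 15 g, lying on the plate; origin: centre of its underside as it first lies. None when absent (4 to 6 of the six are there)
- chip5: loose metal chip, aluminium angle end, legs 24 and 18 long, 6 thick, 12 high (mm), about 15 g, lying on the plate; origin: centre of its underside as it first lies. None when absent (4 to 6 of the six are there)
- chip6: loose metal chip, steel bar end 22 x 14 x 10 high (mm), about 15 g, lying on the plate; origin: centre of its underside as it first lies. None when absent (4 to 6 of the six are there)
- jar: bystander: amber jar, 72 across, 100 high; origin: centre of its underside
- screwdriver: bystander: screwdriver lying on the bench
- hammer: bystander: hammer lying on the bench

How it is judged (in metres and radians):
On the way, in this order (a step that is already met when the one before it is completed fails the run):
1. the clamp is turned free (over 1.1 rad) (value of joint clamp above 1.1 rad), for 0.2 s.
2. the work stop is slid to the far end (within 10 mm) (value of joint stop above 0.13 m), for 0.2 s.
3. every chip lies in the tray (x of chip1 in the frame of tray_in between -0.082 and 0.082 m and y of chip1 in the frame of tray_in between -0.05 and 0.05 m and z of each of chip1, chip2, chip3, chip4, chip5, chip6 in the frame of tray_in below 0.032 m and linear speed of each of chip1, chip2, chip3, chip4, chip5, chip6 below 0.05 m/s and x of chip2 in the frame of tray_in between -0.082 and 0.082 m and y of chip2 in the frame of tray_in between -0.05 and 0.05 m and x of chip3 in the frame of tray_in between -0.082 and 0.082 m and y of chip3 in the frame of tray_in between -0.05 and 0.05 m and x of chip4 in the frame of tray_in between -0.082 and 0.082 m and y of chip4 in the frame of tray_in between -0.05 and 0.05 m and x of chip5 in the frame of tray_in between -0.082 and 0.082 m and y of chip5 in the frame of tray_in between -0.05 and 0.05 m and x of chip6 in the frame of tray_in between -0.082 and 0.082 m and y of chip6 in the frame of tray_in between -0.05 and 0.05 m), for 0.2 s.
4. the work stop is back at its setting position (within 6 mm) (value of joint stop below 0.006 m), for 0.2 s.
5. the clamp is locked again with the stop there (value of joint stop below 0.006 m and value of joint clamp below 0.15 rad), for 0.2 s.
At the end, for the whole second after the job is handed in: Every chip present lies still in the chip tray below plate height, the work stop is within 6 mm of its setting position with its clamp locked (below 0.15 rad), and the scraper stands upright and still on the mat, its centre within 35 mm of the mat's centre (all of step 3 and all of step 5 and horizontal distance between scraper and mat below 0.035 m and angle between scraper's own z axis and vertical below 0.12 rad and height (world z) of scraper between 0.002 and 0.012 m and linear speed of scraper below 0.03 m/s); the robot touches nothing.
It fails at once if a finger touches a chip (contact force between the fingers and chip1 above 0.5 N or contact force between the fingers and chip2 above 0.5 N or contact force between the fingers and chip3 above 0.5 N or contact force between the fingers and chip4 above 0.5 N or contact force between the fingers and chip5 above 0.5 N or contact force between the fingers and chip6 above 0.5 N).
It fails at once if a bystander is moved more than 30 mm (distance of any of jar, screwdriver, hammer from where it was at the start of the episode above 0.03 m).
Of chip1, chip2, chip3, chip4, chip5, chip6 only 4 to 6 are there at a start; the rules pass over those that are not, and their reading is None.
At some moment in a run one of scraper may be knocked a few centimetres aside while the robot is not near it.
Once in a run the grip may slacken for a moment while it holds something.
It also fails if it takes over 192 s, if anything falls off the work surface, if the arm or the gripper's body presses on something with over 40 N, if the wrist force passes 120 N, or if a joint passes its speed limit or range.

## Working session

There is one attempt and no reset: what is moved stays moved. The work goes in short steps, Python scripts to look and compute and a tool call to move; the robot and the scene stay as the last step left them, time stands still between calls to the robot, and variables do not carry over. Pictures are saved under pics/ and viewed, at most 14 in all, crops included, and the job is handed in when it is done.

Besides the shell and the picture viewer there is one more tool, called after "Call:" as name(argument=value, ...), one argument or row to a line, values as JSON. play_rows: Moves the arm, as the interface text tells. Its arguments: {"type":"object","properties":{"commands":{"type":"array","items":{"type":"object","properties":{"dx":{"type":"number"},"dy":{"type":"number"},"dz":{"type":"number"},"wx":{"type":"number"},"wy":{"type":"number"},"wz":{"type":"number"},"grip":{"type":"number"}}}}},"required":["commands"]}

```bash
mkdir -p pics; ls; cat > h.py <<'E'
import numpy as np, cv2
from bench import manip
def snap(n,fn=None):
    f=manip.grab_frame(n)
    if fn: cv2.imwrite('pics/'+fn,cv2.cvtColor(f['image'],cv2.COLOR_RGB2BGR))
    return f
def w(f,p): 
    T=np.array(f['T']); return T[:3,:3]@np.array(p)+T[:3,3]
def pix2plane(f,u,v,z):
    T=np.array(f['T']); d=T[:3,:3]@np.array([(u-f['cx'])/f['fx'],(v-f['cy'])/f['fy'],1]); o=T[:3,3]
    return o+d*(z-o[2])/d[2]
def proj(f,P):
    T=np.array(f['T']); c=T[:3,:3].T@(np.array(P,float)-T[:3,3]); return np.array([f['fx']*c[0]/c[2]+f['cx'],f['fy']*c[1]/c[2]+f['cy']])
def spots(f,cam,names,k=2):
    for n in names:
        try: print(n,[(round(d['score'],2),w(f,d['xyz']).round(0).tolist()) for d in manip.spot_in(cam,n)[:k]])
        except Exception as e: print(n,'ERR',e)
E
python3 - <<'E'
from h import *
for c in ('top','scene'):
    f=snap(c,c+'0.png'); print(c,np.array(f['T']).round(2).tolist(),f['fx'],f['cx'],f['cy'])
    spots(f,c,['cut_table','stop','stop_bar','clamp','clamp_grip','scraper','mat','chip1','chip2','chip3','chip4','chip5','chip6','jar','screwdriver','hammer'])
o=manip.get_obs(); print({k:np.round(v,3).tolist() for k,v in o.items()})
E
```

```text
pics
top [[-0.02, -0.99, 0.14, 385.74], [-1.0, 0.03, 0.01, -14.89], [-0.02, -0.14, -0.99, 1361.47], [0.0, 0.0, 0.0, 1.0]] 479.93800038520385 312.8177199916549 240.58802304253996
cut_table [(0.8, [563.0, 56.0, 41.0])]
stop [(0.9, [474.0, 34.0, 83.0]), (0.67, [557.0, 56.0, 39.0])]
stop_bar [(0.66, [471.0, 32.0, 85.0]), (0.45, [562.0, 57.0, 40.0])]
clamp [(0.69, [435.0, 27.0, 116.0])]
clamp_grip [(0.71, [443.0, 25.0, 114.0])]
scraper [(0.81, [448.0, -317.0, 52.0])]
mat [(0.56, [457.0, -353.0, 6.0])]
chip1 [(0.48, [520.0, -4.0, 53.0]), (0.45, [565.0, 3.0, 50.0])]
chip2 [(0.48, [520.0, -4.0, 53.0]), (0.45, [565.0, 3.0, 50.0])]
chip3 [(0.48, [520.0, -4.0, 53.0]), (0.45, [565.0, 3.0, 50.0])]
chip4 [(0.48, [520.0, -4.0, 53.0]), (0.45, [565.0, 3.0, 50.0])]
chip5 [(0.48, [520.0, -4.0, 53.0]), (0.45, [565.0, 3.0, 50.0])]
chip6 [(0.48, [520.0, -4.0, 53.0]), (0.45, [565.0, 3.0, 50.0])]
jar [(0.9, [461.0, 340.0, 96.0])]
screwdriver [(0.64, [672.0, -442.0, 20.0])]
hammer []
scene [[-0.3, 0.64, -0.7, 1261.26], [0.95, 0.22, -0.21, 223.92], [0.02, -0.73, -0.68, 770.38], [0.0, 0.0, 0.0, 1.0]] 483.01982
[... 580 characters left out ...]
570.0, 2.0, 49.0])]
chip5 [(0.61, [569.0, 56.0, 52.0]), (0.52, [570.0, 2.0, 49.0])]
chip6 [(0.61, [569.0, 56.0, 52.0]), (0.52, [570.0, 2.0, 49.0])]
jar [(0.73, [491.0, 351.0, 73.0])]
screwdriver [(0.72, [666.0, -419.0, 15.0])]
hammer [(0.88, [707.0, 362.0, 26.0]), (0.6, [567.0, 56.0, 49.0])]
{'clock': 1.7, 'joint_pos': [-1.411, 0.15, 1.437, -0.0, 1.554, -0.134], 'dq': [0.001, -0.001, -0.001, -0.0, -0.001, 0.001], 'effort': [0.001, -71.279, -57.105, -0.0, 0.001, 0.0], 'tool_pos': [166.478, -550.344, 250.284], 'eef_rot': [[0.957, 0.29, -0.0], [0.29, -0.957, 0.0], [-0.0, -0.0, -1.0]], 'wrist_force': [0.191, -0.307, -0.102], 'moment': [0.023, 0.029, -0.031], 'grip_force': 0.0, 'grip_width': 1.0}
```

View pics/top0.png

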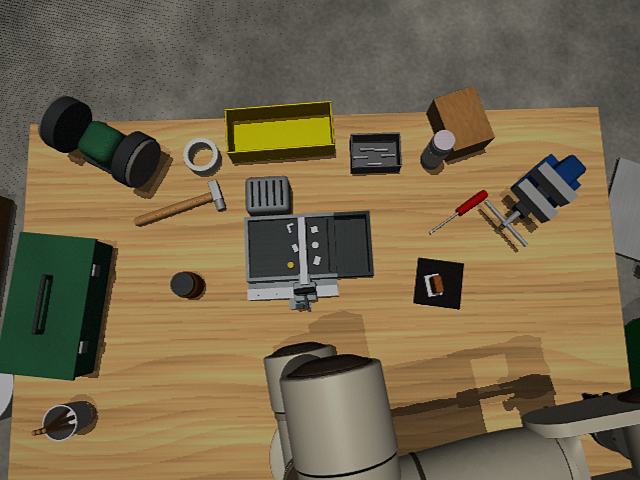

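View pics/scene0.png

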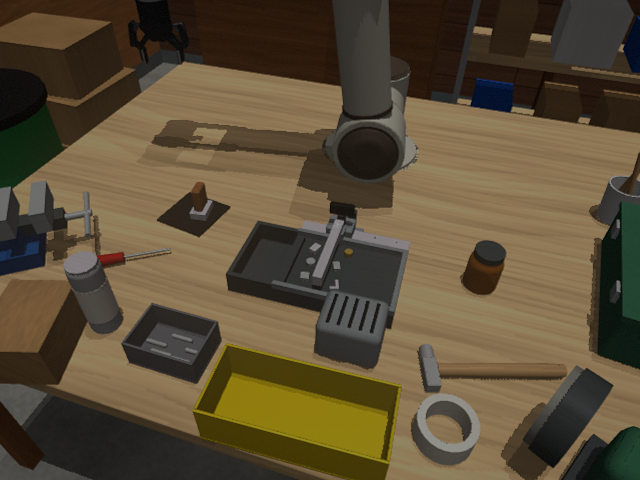

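The top view shows six chips around pixels (290–318, 228–266), the clamp at (303,292), the tray on the right at (350,243), and the scraper at (434,284) on its mat at (438,283). I'll enlarge the table to fit its pose.

```bash
python3 - <<'E'
from h import *
im=cv2.imread('pics/top0.png'); c=im[200:320,235:395]; cv2.imwrite('pics/crop.png',cv2.resize(c,(800,600),interpolation=cv2.INTER_CUBIC))
E
```

```text
(no output)
```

View pics/crop.png

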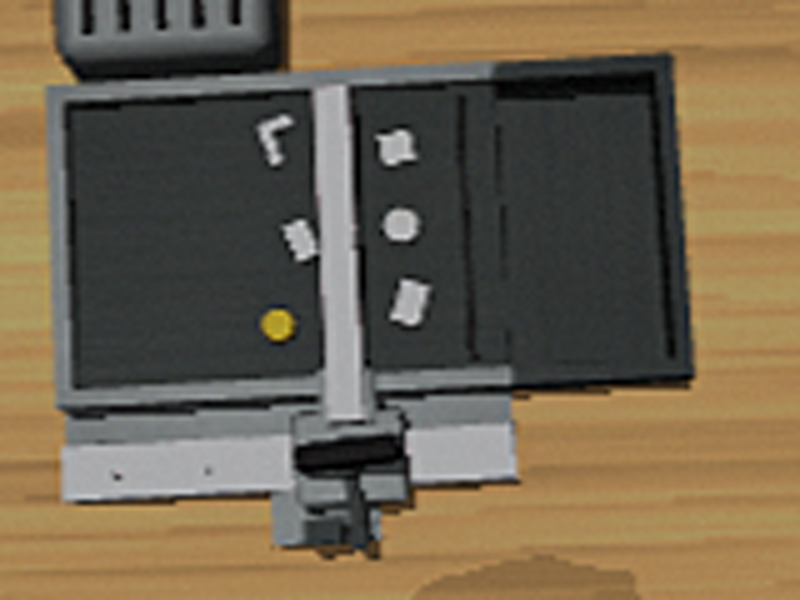

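The crop shows the rim and tray corners at (50,88), (670,55), (692,383) and (65,405), with the black grip at (349,450). I'll fit the table pose from those.

```bash
cat > fit.py <<'E'
from h import *
from scipy.optimize import least_squares
f=snap('top')
pts=[((50,88),(90,180,54)),((670,55),(90,-170,50)),((692,383),(-90,-170,50)),((65,405),(-90,180,54)),((497,74),(85,-70,54)),((511,373),(-85,-70,54)),((75,103),(80,170,54)),((80,388),(-80,170,54))]
uv=np.array([[a[0]/5+235-.4,a[1]/5+200-.4] for a,_ in pts]); P=np.array([b for _,b in pts],float)
def W(p,P):
    c,s=np.cos(p[2]),np.sin(p[2]); P=np.atleast_2d(P); return np.c_[p[0]+c*P[:,0]-s*P[:,1],p[1]+s*P[:,0]+c*P[:,1],P[:,2]]
r=least_squares(lambda p:(np.array([proj(f,q) for q in W(p,P)])-uv).ravel(),[550,55,0])
print(r.x,r.fun.reshape(-1,2).round(1).tolist())
def inv(p,q): c,s=np.cos(p[2]),np.sin(p[2]); d=np.array(q[:2])-p[:2]; return np.array([c*d[0]+s*d[1],-s*d[0]+c*d[1]])
for n,(u,v),z in [('grip',(349,450),117),('grL',(297,460),117),('grR',(402,440),117),('L',(272,140),52),('bar',(298,240),51),('brass',(278,325),52),('A',(397,147),51),('B',(401,225),51),('C',(411,302),52)]:
    q=pix2plane(f,u/5+234.6,v/5+199.6,z); print(n,q.round(1),inv(r.x,q).round(1))
m=manip.trace('top','mat')[0]['pixels']; v,u=np.nonzero(m)
cv=cv2.minAreaRect(np.c_[u,v].astype(np.float32)); print(cv, [pix2plane(f,a,b,6).round(0).tolist() for a,b in cv2.boxPoints(cv)],pix2plane(f,*cv[0],6))
m=manip.trace('top','scraper')[0]['pixels']; v,u=np.nonzero(m); print(u.min(),u.max(),v.min(),v.max())
np.save('tab.npy',r.x)
E
python3 fit.py; python3 - <<'E'
from h import *
im=cv2.imread('pics/top0.png'); c=im[250:316,400:480]; cv2.imwrite('pics/crop2.png',cv2.resize(c,(800,660),interpolation=cv2.INTER_CUBIC)[:600])
E
```

```text
[5.63000985e+02 9.98996116e+00 2.32800083e-02] [[-0.2, -0.6], [1.6, 0.1], [1.3, -0.9], [-1.5, 0.7], [0.4, -0.5], [0.8, 1.0], [-1.5, -0.3], [-0.9, 0.3]]
grip [439.9  27.2 117. ] [-122.7   20.1]
grL [435.4  54.2 117. ] [-126.6   47.2]
grR [ 4.444e+02 -3.000e-01  1.170e+02] [-118.8   -7.5]
L [614.8  68.6  52. ] [53.1 57.4]
bar [558.7  55.2  51. ] [-3.3 45.3]
brass [511.8  66.9  52. ] [-49.8  58.1]
A [ 6.092e+02 -5.000e-01  5.100e+01] [ 45.9 -11.6]
B [565.6  -1.7  51. ] [  2.3 -11.8]
C [522.7  -6.2  52. ] [-40.7 -15.3]
((438.0763244628906, 282.9546203613281), (46.803558349609375, 46.83906936645508), 6.115502834320068) [[398.0, -269.0, 6.0], [529.0, -290.0, 6.0], [511.0, -420.0, 6.0], [382.0, -398.0, 6.0]] [ 454.41380368 -344.50894642    6.        ]
424 442 274 295
```

View pics/crop2.png

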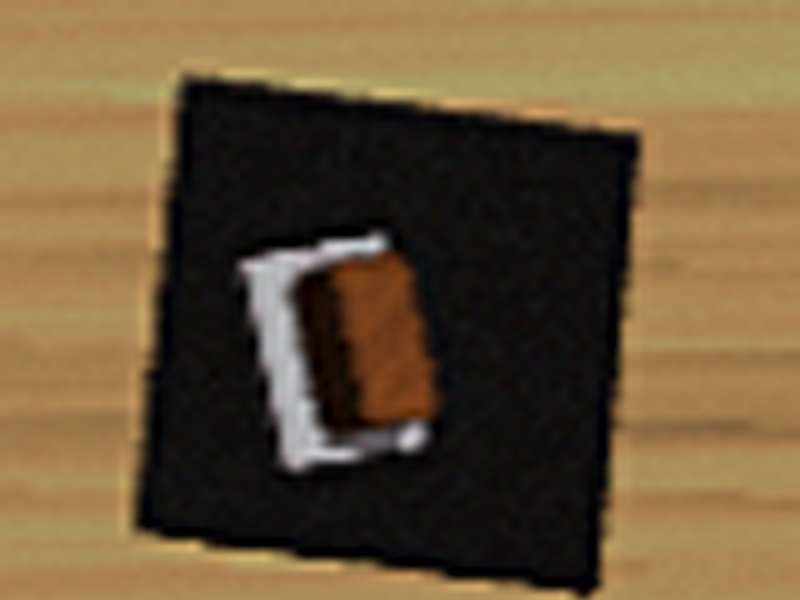

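The crop shows the scraper upright on the mat: handle top around crop (383,340), long axis about 0.2 rad from world x, slightly left of the mat's middle. The clamp comes first.

```bash
cat >> h.py <<'E'
def go(pos=None,yaw=None,first='t'):
    """tool move to world pos, then tool-x yaw"""
    o=manip.get_obs(); R=np.array(o['eef_rot']); p=np.array(o['tool_pos']); ph=np.arctan2(R[1,0],R[0,0])
    print('t',round(float(o['clock']),1),'at',p.round(1),'yaw',round(ph,3),'j6',np.round(o['joint_pos'][5],2),'F',np.round(o['wrist_force'],1),'gw',np.round(o['grip_width'],3),'gf',np.round(o['grip_force'],1))
    if pos is not None:
        d=R.T@(np.array(pos)-p); print('tool shift',d.round(1),'|d|',np.linalg.norm(d).round(1),'rows>=',np.ceil(np.linalg.norm(d)/40))
    if yaw is not None: print('wz',round(-(yaw-ph),3))
TAB=np.array([563.0,9.99,0.0233])
def t2w(x,y): c,s=np.cos(TAB[2]),np.sin(TAB[2]); return [TAB[0]+c*x-s*y,TAB[1]+s*x+c*y]
def w2t(q): c,s=np.cos(TAB[2]),np.sin(TAB[2]); d=np.array(q[:2])-TAB[:2]; return np.array([c*d[0]+s*d[1],-s*d[0]+c*d[1]])
E
python3 -c "
from h import *
go([440,27,280],1.735)"
```

```text
t 1.9 at [ 166.5 -550.3  250.3] yaw 0.294 j6 -0.13 F [0.5 0.  0. ] gw 0.998 gf 0.0
tool shift [ 429.  -473.4  -29.7] |d| 639.5 rows>= 16.0
wz -1.441
```

Call:
play_rows(
  commands=[
    {"dx": 21.5, "dy": -23.7, "dz": -1.5, "grip": 85},
    {"dx": 21.5, "dy": -23.7, "dz": -1.5},
    {"dx": 21.5, "dy": -23.7, "dz": -1.5},
    {"dx": 21.5, "dy": -23.7, "dz": -1.5},
    {"dx": 21.5, "dy": -23.7, "dz": -1.5},
    {"dx": 21.5, "dy": -23.7, "dz": -1.5},
    {"dx": 21.5, "dy": -23.7, "dz": -1.5},
    {"dx": 21.5, "dy": -23.7, "dz": -1.5},
    {"dx": 21.5, "dy": -23.7, "dz": -1.5},
    {"dx": 21.5, "dy": -23.7, "dz": -1.5},
    {"dx": 21.5, "dy": -23.7, "dz": -1.5},
    {"dx": 21.5, "dy": -23.7, "dz": -1.5},
    {"dx": 21.5, "dy": -23.7, "dz": -1.5},
    {"dx": 21.5, "dy": -23.7, "dz": -1.5},
    {"dx": 21.5, "dy": -23.7, "dz": -1.5},
    {"dx": 21.5, "dy": -23.7, "dz": -1.5},
    {"dx": 21.5, "dy": -23.7, "dz": -1.5},
    {"dx": 21.5, "dy": -23.7, "dz": -1.5},
    {"dx": 21.5, "dy": -23.7, "dz": -1.5},
    {"dx": 21.5, "dy": -23.7, "dz": -1.5},
  ],
)

```text
invalid input at $.commands[0]: expected keys dx, dy, dz, wx, wy, wz, grip
```

Call:
play_rows(
  commands=[
    {"wz": -0.12},
    {"wz": -0.12},
    {"wz": -0.12},
    {"wz": -0.12},
    {"wz": -0.12},
    {"wz": -0.12},
    {"wz": -0.12},
    {"wz": -0.12},
    {"wz": -0.12},
    {"wz": -0.12},
    {"wz": -0.12},
    {"wz": -0.12},
    {},
    {},
  ],
)

```text
invalid input at $.commands[0]: expected keys dx, dy, dz, wx, wy, wz, grip
```

```bash
python3 -c "
from h import *
f=snap('wrist','w1.png'); print(np.array(f['T']).round(3).tolist(),f['fx'])
go([440,27,280],1.735)
spots(f,'wrist',['clamp_grip','stop_bar'])
for c in [(0,7)]: pass
print(proj(f,[439.9,27.2,117]))
m=manip.trace('wrist','clamp_grip')
print([d['score'] for d in m], [np.array(np.nonzero(d['pixels'])).mean(1)[::-1] for d in m])
"
```

```text
[[0.289, -0.919, -0.27, 234.367], [-0.957, -0.277, -0.082, -529.84], [0.0, 0.282, -0.959, 374.76], [0.0, 0.0, 0.0, 1.0]] 372.6567103842724
t 1.9 at [ 166.5 -550.3  250.2] yaw 0.294 j6 -0.13 F [-0.7  0.2 -0.1] gw 1.0 gf 0.0
tool shift [ 429.  -473.4  -29.7] |d| 639.5 rows>= 16.0
wz -1.441
clamp_grip []
stop_bar []
[-886.64103263 -822.34974687]
[] []
```

View pics/w1.png

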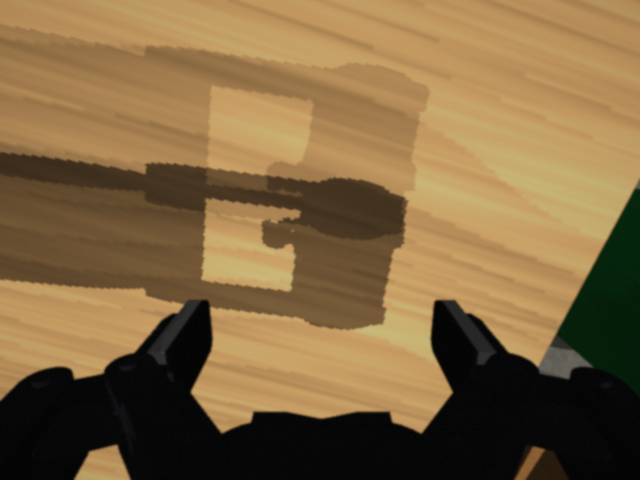

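The wrist image shows only the bare bench, because the moves were refused for missing keys. I'll resend them with all seven keys.

Call:
play_rows(
  commands=[
    {"dx": 26.8, "dy": -29.6, "dz": -1.9, "wx": 0, "wy": 0, "wz": 0, "grip": 85},
    {"dx": 26.8, "dy": -29.6, "dz": -1.9, "wx": 0, "wy": 0, "wz": 0, "grip": 85},
    {"dx": 26.8, "dy": -29.6, "dz": -1.9, "wx": 0, "wy": 0, "wz": 0, "grip": 85},
    {"dx": 26.8, "dy": -29.6, "dz": -1.9, "wx": 0, "wy": 0, "wz": 0, "grip": 85},
    {"dx": 26.8, "dy": -29.6, "dz": -1.9, "wx": 0, "wy": 0, "wz": 0, "grip": 85},
    {"dx": 26.8, "dy": -29.6, "dz": -1.9, "wx": 0, "wy": 0, "wz": 0, "grip": 85},
    {"dx": 26.8, "dy": -29.6, "dz": -1.9, "wx": 0, "wy": 0, "wz": 0, "grip": 85},
    {"dx": 26.8, "dy": -29.6, "dz": -1.9, "wx": 0, "wy": 0, "wz": 0, "grip": 85},
    {"dx": 26.8, "dy": -29.6, "dz": -1.9, "wx": 0, "wy": 0, "wz": 0, "grip": 85},
    {"dx": 26.8, "dy": -29.6, "dz": -1.9, "wx": 0, "wy": 0, "wz": 0, "grip": 85},
    {"dx": 26.8, "dy": -29.6, "dz": -1.9, "wx": 0, "wy": 0, "wz": 0, "grip": 85},
    {"dx": 26.8, "dy": -29.6, "dz": -1.9, "wx": 0, "wy": 0, "wz": 0, "grip": 85},
    {"dx": 26.8, "dy": -29.6, "dz": -1.9, "wx": 0, "wy": 0, "wz": 0, "grip": 85},
    {"dx": 26.8, "dy": -29.6, "dz": -1.9, "wx": 0, "wy": 0, "wz": 0, "grip": 85},
    {"dx": 26.8, "dy": -29.6, "dz": -1.9, "wx": 0, "wy": 0, "wz": 0, "grip": 85},
    {"dx": 26.8, "dy": -29.6, "dz": -1.9, "wx": 0, "wy": 0, "wz": 0, "grip": 85},
  ],
)

```text
clock: 3.38
tool_pos: [440.1, 29.4, 281.1]
eef_rot: [[0.957, 0.29, 0.001], [0.29, -0.957, -0.0], [0.001, 0.0, -1.0]]
wrist_force: [0.8, -0.3, -0.4]
grip_width: 0.996
grip_force: 0.0
```

Call:
play_rows(
  commands=[
    {"dx": 0, "dy": 0, "dz": 0, "wx": 0, "wy": 0, "wz": -0.12, "grip": 85},
    {"dx": 0, "dy": 0, "dz": 0, "wx": 0, "wy": 0, "wz": -0.12, "grip": 85},
    {"dx": 0, "dy": 0, "dz": 0, "wx": 0, "wy": 0, "wz": -0.12, "grip": 85},
    {"dx": 0, "dy": 0, "dz": 0, "wx": 0, "wy": 0, "wz": -0.12, "grip": 85},
    {"dx": 0, "dy": 0, "dz": 0, "wx": 0, "wy": 0, "wz": -0.12, "grip": 85},
    {"dx": 0, "dy": 0, "dz": 0, "wx": 0, "wy": 0, "wz": -0.12, "grip": 85},
    {"dx": 0, "dy": 0, "dz": 0, "wx": 0, "wy": 0, "wz": -0.12, "grip": 85},
    {"dx": 0, "dy": 0, "dz": 0, "wx": 0, "wy": 0, "wz": -0.12, "grip": 85},
    {"dx": 0, "dy": 0, "dz": 0, "wx": 0, "wy": 0, "wz": -0.12, "grip": 85},
    {"dx": 0, "dy": 0, "dz": 0, "wx": 0, "wy": 0, "wz": -0.12, "grip": 85},
    {"dx": 0, "dy": 0, "dz": 0, "wx": 0, "wy": 0, "wz": -0.12, "grip": 85},
    {"dx": 0, "dy": 0, "dz": 0, "wx": 0, "wy": 0, "wz": -0.12, "grip": 85},
    {"dx": 0, "dy": 0, "dz": 0, "wx": 0, "wy": 0, "wz": 0, "grip": 85},
  ],
)

```text
clock: 4.47
tool_pos: [439.7, 27.2, 280.8]
eef_rot: [[-0.169, 0.986, 0.0], [0.986, 0.169, 0.0], [0.0, 0.0, -1.0]]
wrist_force: [-0.0, 0.7, -0.1]
grip_width: 0.995
grip_force: 0.0
```

```bash
python3 -c "
from h import *
f=snap('wrist','w2.png')
go([440,27,280],1.735)
spots(f,'wrist',['clamp_grip','stop_bar'])
print(proj(f,[439.9,27.2,117]))
m=manip.trace('wrist','clamp_grip')
for d in m:
  v,u=np.nonzero(d['pixels']); r=cv2.minAreaRect(np.c_[u,v].astype(np.float32)); print(d['score'],r,[pix2plane(f,a,b,117).round(0).tolist() for a,b in cv2.boxPoints(r)])
"
```

```text
t 4.5 at [439.8  27.2 280.8] yaw 1.732 j6 -0.27 F [-0.  -0.2  0.4] gw 0.996 gf 0.0
tool shift [-0.2  0.2  0.8] |d| 0.8 rows>= 1.0
wz -0.003
clamp_grip [(0.56, [436.0, 23.0, 123.0]), (0.34, [555.0, 55.0, 49.0])]
stop_bar [(0.56, [481.0, 39.0, 88.0])]
[322.32146827 221.49293909]
0.56 ((306.8238830566406, 220.46144104003906), (67.48516845703125, 68.61845397949219), 71.896240234375) [[392.0, 37.0, 117.0], [439.0, 62.0, 117.0], [465.0, 14.0, 117.0], [415.0, -13.0, 117.0]]
```

View pics/w2.png

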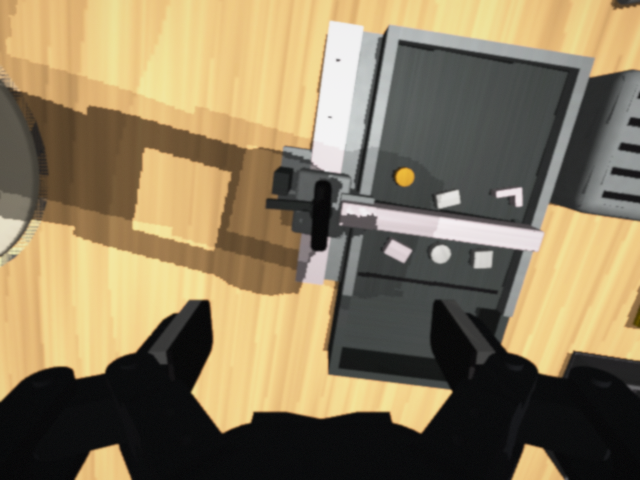

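The wrist view shows the clamp grip at (320,214), aligned with the tool. Also visible are the six chips, the bar, rim corners at (388,26) and (592,58), and tray corner (329,374). I'll cross-check these against the fit.

```bash
python3 -c "
from h import *
f=snap('wrist')
for n,(u,v),z in [('-90,180',(388,26),54),('90,180',(592,58),54),('-90,-170',(329,374),50),('bar end 100',(541,238),86),('bar end -80',(341,212),86),('grip c',(320.5,214),117),('g1',(323,181),117),('g2',(319,249),117),('disc',(440,254),51),('brass',(404,177),52),('L',(512,197),52),('mid',(448,199),51),('A',(483,260),51),('C',(397,251),52)]:
    q=pix2plane(f,u,v,z); print(n,q.round(1),w2t(q).round(1))
"
```

```text
-90,180 [470.2 187.8  54. ] [-88.6 179.9]
90,180 [648.7 191.4  54. ] [ 89.9 179.4]
-90,-170 [ 477.8 -160.6   50. ] [ -89.1 -168.5]
bar end 100 [636.5  35.5  86. ] [74.  23.8]
bar end -80 [456.   30.7  86. ] [-106.5   23.2]
grip c [437.5  33.  117. ] [-124.9   25.9]
g1 [435.3  59.  117. ] [-126.5   52. ]
g2 [440.9   4.  117. ] [-122.2   -3.1]
disc [564.6  -3.4  51. ] [  1.3 -13.4]
brass [511.8  66.1  52. ] [-49.9  57.3]
L [618.1  63.8  52. ] [56.3 52.6]
mid [558.5  52.2  51. ] [-3.6 42.3]
A [609.   -2.8  51. ] [ 45.7 -13.8]
C [521.1  -6.8  52. ] [-42.3 -15.8]
```

Call:
play_rows(
  commands=[
    {"dx": 0, "dy": -1.2, "dz": 34, "wx": 0, "wy": 0, "wz": 0, "grip": 60},
    {"dx": 0, "dy": 0, "dz": 34, "wx": 0, "wy": 0, "wz": 0, "grip": 60},
    {"dx": 0, "dy": 0, "dz": 34, "wx": 0, "wy": 0, "wz": 0, "grip": 60},
    {"dx": 0, "dy": 0, "dz": 34, "wx": 0, "wy": 0, "wz": 0, "grip": 60},
    {"dx": 0, "dy": 0, "dz": 25, "wx": 0, "wy": 0, "wz": 0, "grip": 60},
    {"dx": 0, "dy": 0, "dz": 8.5, "wx": 0, "wy": 0, "wz": 0, "grip": 60},
    {"dx": 0, "dy": 0, "dz": 0, "wx": 0, "wy": 0, "wz": 0, "grip": 60},
  ],
)

```text
clock: 5.3
tool_pos: [437.8, 27.0, 109.8]
eef_rot: [[-0.161, 0.987, -0.003], [0.987, 0.161, 0.001], [0.001, -0.003, -1.0]]
wrist_force: [-0.4, 0.4, -0.5]
grip_width: 0.703
grip_force: 0.0
```

Call:
play_rows(
  commands=[
    {"dx": 0, "dy": 0, "dz": 0, "wx": 0, "wy": 0, "wz": 0, "grip": 5},
    {"dx": 0, "dy": 0, "dz": 0, "wx": 0, "wy": 0, "wz": 0, "grip": 5},
    {"dx": 0, "dy": 0, "dz": 0, "wx": 0, "wy": 0, "wz": 0, "grip": 5},
    {"dx": 0, "dy": 0, "dz": 0, "wx": 0, "wy": 0, "wz": 0, "grip": 5},
    {"dx": 0, "dy": 0, "dz": 0, "wx": 0, "wy": 0, "wz": 0, "grip": 5},
    {"dx": 0, "dy": 0, "dz": 0, "wx": 0, "wy": 0, "wz": 0, "grip": 5},
    {"dx": 0, "dy": 0, "dz": 0, "wx": 0, "wy": 0, "wz": 0, "grip": 5},
    {"dx": 0, "dy": 0, "dz": 0, "wx": 0, "wy": 0, "wz": 0, "grip": 5},
  ],
)

```text
clock: 5.97
tool_pos: [439.2, 26.8, 112.6]
eef_rot: [[-0.162, 0.987, 0.002], [0.987, 0.162, -0.0], [-0.001, 0.002, -1.0]]
wrist_force: [-2.8, -1.0, 10.5]
grip_width: 0.148
grip_force: 59.8
```

```bash
python3 -c "
from h import *
go()"
```

```text
t 6.0 at [439.2  26.8 112.6] yaw 1.734 j6 -0.28 F [-2.8 -1.  10.5] gw 0.148 gf 59.8
```

Call:
play_rows(
  commands=[
    {"dx": 0, "dy": 0, "dz": -3, "wx": 0, "wy": 0, "wz": 0, "grip": 5},
    {"dx": 0, "dy": 0, "dz": 0, "wx": 0, "wy": 0, "wz": -0.07, "grip": 5},
    {"dx": 0, "dy": 0, "dz": 0, "wx": 0, "wy": 0, "wz": -0.1, "grip": 5},
    {"dx": 0, "dy": 0, "dz": 0, "wx": 0, "wy": 0, "wz": -0.1, "grip": 5},
    {"dx": 0, "dy": 0, "dz": 0, "wx": 0, "wy": 0, "wz": -0.1, "grip": 5},
    {"dx": 0, "dy": 0, "dz": 0, "wx": 0, "wy": 0, "wz": -0.1, "grip": 5},
    {"dx": 0, "dy": 0, "dz": 0, "wx": 0, "wy": 0, "wz": -0.1, "grip": 5},
    {"dx": 0, "dy": 0, "dz": 0, "wx": 0, "wy": 0, "wz": -0.1, "grip": 5},
    {"dx": 0, "dy": 0, "dz": 0, "wx": 0, "wy": 0, "wz": -0.1, "grip": 5},
    {"dx": 0, "dy": 0, "dz": 0, "wx": 0, "wy": 0, "wz": -0.1, "grip": 5},
    {"dx": 0, "dy": 0, "dz": 0, "wx": 0, "wy": 0, "wz": -0.1, "grip": 5},
    {"dx": 0, "dy": 0, "dz": 0, "wx": 0, "wy": 0, "wz": -0.1, "grip": 5},
    {"dx": 0, "dy": 0, "dz": 0, "wx": 0, "wy": 0, "wz": -0.1, "grip": 5},
    {"dx": 0, "dy": 0, "dz": 0, "wx": 0, "wy": 0, "wz": -0.07, "grip": 5},
    {"dx": 0, "dy": 0, "dz": 0, "wx": 0, "wy": 0, "wz": 0, "grip": 5},
    {"dx": 0, "dy": 0, "dz": 0, "wx": 0, "wy": 0, "wz": 0, "grip": 5},
  ],
)

```text
clock: 7.3
tool_pos: [440.3, 28.2, 113.2]
eef_rot: [[-0.986, 0.167, 0.004], [0.167, 0.986, 0.003], [-0.003, 0.004, -1.0]]
wrist_force: [32.8, 14.9, -44.6]
grip_width: 0.15
grip_force: 62.7
```

```bash
python3 -c "
from h import *
o=manip.get_obs(); p=np.array(o['tool_pos']); c=[-np.sin(TAB[2])*140,np.cos(TAB[2])*140,0]
print(o['moment']); go(p+c)"
```

```text
[ 2.1664286  -5.43271928  0.0343857 ]
t 7.3 at [440.3  28.2 113.2] yaw 2.974 j6 -1.52 F [ 32.8  14.9 -44.6] gw 0.15 gf 62.7
tool shift [ 26.6 137.5   0.4] |d| 140.0 rows>= 4.0
```

Call:
play_rows(
  commands=[
    {"dx": -1.8, "dy": 1.3, "dz": 2, "wx": 0, "wy": 0, "wz": 0, "grip": 5},
    {"dx": 0, "dy": 0, "dz": 0, "wx": 0, "wy": 0, "wz": 0, "grip": 5},
    {"dx": 0, "dy": 0, "dz": 0, "wx": 0, "wy": 0, "wz": 0, "grip": 5},
  ],
)

```text
clock: 7.55
tool_pos: [441.1, 28.5, 112.8]
eef_rot: [[-0.986, 0.167, 0.001], [0.167, 0.986, 0.001], [-0.001, 0.001, -1.0]]
wrist_force: [3.9, 6.3, -1.9]
grip_width: 0.148
grip_force: 68.9
```

Call:
play_rows(
  commands=[
    {"dx": 1, "dy": 5, "dz": 0, "wx": 0, "wy": 0, "wz": 0, "grip": 5},
    {"dx": 2, "dy": 10.3, "dz": 0, "wx": 0, "wy": 0, "wz": 0, "grip": 5},
    {"dx": 2, "dy": 10.3, "dz": 0, "wx": 0, "wy": 0, "wz": 0, "grip": 5},
    {"dx": 2, "dy": 10.3, "dz": 0, "wx": 0, "wy": 0, "wz": 0, "grip": 5},
    {"dx": 2, "dy": 10.3, "dz": 0, "wx": 0, "wy": 0, "wz": 0, "grip": 5},
    {"dx": 2, "dy": 10.3, "dz": 0, "wx": 0, "wy": 0, "wz": 0, "grip": 5},
    {"dx": 2, "dy": 10.3, "dz": 0, "wx": 0, "wy": 0, "wz": 0, "grip": 5},
    {"dx": 2, "dy": 10.3, "dz": 0, "wx": 0, "wy": 0, "wz": 0, "grip": 5},
    {"dx": 2, "dy": 10.3, "dz": 0, "wx": 0, "wy": 0, "wz": 0, "grip": 5},
    {"dx": 2, "dy": 10.3, "dz": 0, "wx": 0, "wy": 0, "wz": 0, "grip": 5},
    {"dx": 2, "dy": 10.3, "dz": 0, "wx": 0, "wy": 0, "wz": 0, "grip": 5},
    {"dx": 2, "dy": 10.3, "dz": 0, "wx": 0, "wy": 0, "wz": 0, "grip": 5},
    {"dx": 2, "dy": 10.3, "dz": 0, "wx": 0, "wy": 0, "wz": 0, "grip": 5},
    {"dx": 2, "dy": 10.3, "dz": 0, "wx": 0, "wy": 0, "wz": 0, "grip": 5},
    {"dx": 1, "dy": 4.5, "dz": 0, "wx": 0, "wy": 0, "wz": 0, "grip": 5},
    {"dx": 0, "dy": 0, "dz": 0, "wx": 0, "wy": 0, "wz": 0, "grip": 5},
    {"dx": 0, "dy": 0, "dz": 0, "wx": 0, "wy": 0, "wz": 0, "grip": 5},
    {"dx": 0, "dy": 0, "dz": 0, "wx": 0, "wy": 0, "wz": 0, "grip": 5},
  ],
)

```text
clock: 9.05
tool_pos: [437.4, 170.2, 112.9]
eef_rot: [[-0.986, 0.167, 0.001], [0.167, 0.986, -0.009], [-0.002, -0.008, -1.0]]
wrist_force: [1.7, -46.2, 8.1]
grip_width: 0.146
grip_force: 70.5
```

```bash
python3 -c "
from h import *
go()"
```

```text
t 9.1 at [437.4 170.2 112.9] yaw 2.973 j6 -1.19 F [  1.7 -46.2   8.1] gw 0.146 gf 70.5
```

Call:
play_rows(
  commands=[
    {"dx": 0, "dy": -1.5, "dz": 0, "wx": 0, "wy": 0, "wz": 0, "grip": 50},
    {"dx": 0, "dy": 0, "dz": 0, "wx": 0, "wy": 0, "wz": 0, "grip": 50},
    {"dx": 0, "dy": 0, "dz": 0, "wx": 0, "wy": 0, "wz": 0, "grip": 50},
    {"dx": 0, "dy": 0, "dz": 0, "wx": 0, "wy": 0, "wz": 0, "grip": 50},
    {"dx": 0, "dy": 0, "dz": -20, "wx": 0, "wy": 0, "wz": 0, "grip": 50},
    {"dx": 0, "dy": 0, "dz": -40, "wx": 0, "wy": 0, "wz": 0, "grip": 50},
    {"dx": 0, "dy": 0, "dz": -40, "wx": 0, "wy": 0, "wz": 0, "grip": 50},
    {"dx": 0, "dy": 0, "dz": -40, "wx": 0, "wy": 0, "wz": 0, "grip": 50},
    {"dx": 0, "dy": 0, "dz": -10, "wx": 0, "wy": 0, "wz": 0, "grip": 50},
  ],
)

```text
clock: 9.8
tool_pos: [437.7, 173.2, 268.5]
eef_rot: [[-0.986, 0.167, 0.007], [0.167, 0.986, 0.002], [-0.007, 0.003, -1.0]]
wrist_force: [0.1, 0.0, 1.2]
grip_width: 0.581
grip_force: 0.0
```

```bash
python3 -c "
from h import *
f=snap('top')
for u,v in [(438.3,284),(433,276.5),(440,275),(443.7,291.5),(436.5,293)]: print(pix2plane(f,u-.45,v-.45,86).round(0))
spots(f,'top',['scraper','clamp_grip','stop_bar'])
go([445,-330,262],3.33)"
```

```text
[ 449. -324.   86.]
[ 469. -312.   86.]
[ 472. -330.   86.]
[ 429. -337.   86.]
[ 425. -318.   86.]
scraper [(0.81, [448.0, -320.0, 51.0]), (0.6, [459.0, -350.0, 5.0])]
clamp_grip []
stop_bar []
t 10.0 at [436.5 172.7 261.7] yaw 2.974 j6 -1.19 F [-0.6 -0.2 -0.3] gw 0.584 gf 0.0
tool shift [-9.230e+01 -4.942e+02 -4.000e-01] |d| 502.8 rows>= 13.0
wz -0.356
```

Call:
play_rows(
  commands=[
    {"dx": -6.6, "dy": -35.3, "dz": 0, "wx": 0, "wy": 0, "wz": 0, "grip": 60},
    {"dx": -6.6, "dy": -35.3, "dz": 0, "wx": 0, "wy": 0, "wz": 0, "grip": 60},
    {"dx": -6.6, "dy": -35.3, "dz": 0, "wx": 0, "wy": 0, "wz": 0, "grip": 60},
    {"dx": -6.6, "dy": -35.3, "dz": 0, "wx": 0, "wy": 0, "wz": 0, "grip": 60},
    {"dx": -6.6, "dy": -35.3, "dz": 0, "wx": 0, "wy": 0, "wz": 0, "grip": 60},
    {"dx": -6.6, "dy": -35.3, "dz": 0, "wx": 0, "wy": 0, "wz": 0, "grip": 60},
    {"dx": -6.6, "dy": -35.3, "dz": 0, "wx": 0, "wy": 0, "wz": 0, "grip": 60},
    {"dx": -6.6, "dy": -35.3, "dz": 0, "wx": 0, "wy": 0, "wz": 0, "grip": 60},
    {"dx": -6.6, "dy": -35.3, "dz": 0, "wx": 0, "wy": 0, "wz": 0, "grip": 60},
    {"dx": -6.6, "dy": -35.3, "dz": 0, "wx": 0, "wy": 0, "wz": 0, "grip": 60},
    {"dx": -6.6, "dy": -35.3, "dz": 0, "wx": 0, "wy": 0, "wz": 0, "grip": 60},
    {"dx": -6.6, "dy": -35.3, "dz": 0, "wx": 0, "wy": 0, "wz": 0, "grip": 60},
    {"dx": -6.6, "dy": -35.3, "dz": 0, "wx": 0, "wy": 0, "wz": 0, "grip": 60},
    {"dx": -6.6, "dy": -35.3, "dz": 0, "wx": 0, "wy": 0, "wz": 0, "grip": 60},
    {"dx": 0, "dy": 0, "dz": 0, "wx": 0, "wy": 0, "wz": -0.119, "grip": 60},
    {"dx": 0, "dy": 0, "dz": 0, "wx": 0, "wy": 0, "wz": -0.119, "grip": 60},
    {"dx": 0, "dy": 0, "dz": 0, "wx": 0, "wy": 0, "wz": -0.119, "grip": 60},
    {"dx": 0, "dy": 0, "dz": 0, "wx": 0, "wy": 0, "wz": 0, "grip": 60},
    {"dx": 0, "dy": 0, "dz": 0, "wx": 0, "wy": 0, "wz": 0, "grip": 60},
  ],
)

```text
clock: 11.58
tool_pos: [445.1, -329.9, 260.9]
eef_rot: [[-0.983, -0.184, -0.001], [-0.184, 0.983, 0.002], [0.001, 0.002, -1.0]]
wrist_force: [-0.1, 0.5, 0.7]
grip_width: 0.698
grip_force: 0.0
```

```bash
python3 -c "
from h import *
f=snap('wrist','w3.png')
go([449,-324,66],3.33)
spots(f,'wrist',['scraper','mat'])
"
```

```text
t 11.6 at [ 445.2 -329.9  261.3] yaw -2.957 j6 -2.53 F [0.2 0.5 0.8] gw 0.701 gf 0.0
tool shift [ -5.    4.8 195.3] |d| 195.4 rows>= 5.0
wz -6.287
scraper [(0.6, [439.0, -324.0, 72.0]), (0.42, [622.0, 63.0, 47.0])]
mat [(0.81, [450.0, -354.0, 6.0])]
```

View pics/w3.png

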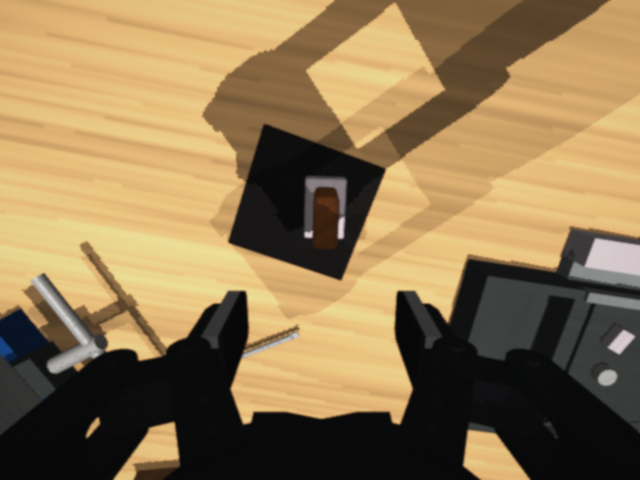

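The scraper is upright and aligned with the tool, with its handle top near (326,228) and the mat corners at (265,125), (385,170), (341,279) and (229,242).

```bash
python3 -c "
from h import *
f=snap('wrist')
P=[pix2plane(f,u,v,6) for u,v in [(265,125),(385,170),(341,279),(229,242)]]; print(np.round(P,0).tolist(),np.mean(P,0))
print(pix2plane(f,326,228,86), [pix2plane(f,u,v,26).round(1) for u,v in [(306,177),(347,178)]],proj(f,[449,-324,86]),f['image'][185:256:6,326].tolist(), f['image'][230,300:350:3].sum(1).tolist())
"
```

```text
[[381.0, -398.0, 6.0], [402.0, -273.0, 6.0], [526.0, -293.0, 6.0], [507.0, -419.0, 6.0]] [ 454.07962838 -345.52099478    6.        ]
[ 451.81359166 -324.81286355   86.        ] [array([ 421. , -349.5,   26. ]), array([ 414.7, -310.6,   26. ])] [327.59719934 224.95818145] [[124, 114, 114], [55, 31, 16], [77, 42, 20], [92, 50, 24], [58, 32, 14], [61, 35, 17], [56, 31, 15], [52, 28, 13], [60, 34, 17], [56, 31, 15], [55, 31, 16], [24, 21, 22]] [69, 108, 295, 279, 289, 95, 101, 99, 103, 106, 110, 106, 124, 595, 606, 155, 67]
```

Call:
play_rows(
  commands=[
    {"dx": -4.2, "dy": 4.7, "dz": 33, "wx": 0, "wy": 0, "wz": 0.02, "grip": 70},
    {"dx": 0, "dy": 0, "dz": 35, "wx": 0, "wy": 0, "wz": 0, "grip": 70},
    {"dx": 0, "dy": 0, "dz": 35, "wx": 0, "wy": 0, "wz": 0, "grip": 70},
    {"dx": 0, "dy": 0, "dz": 35, "wx": 0, "wy": 0, "wz": 0, "grip": 70},
    {"dx": 0, "dy": 0, "dz": 35, "wx": 0, "wy": 0, "wz": 0, "grip": 70},
    {"dx": 0, "dy": 0, "dz": 20, "wx": 0, "wy": 0, "wz": 0, "grip": 70},
    {"dx": 0, "dy": 0, "dz": 6.3, "wx": 0, "wy": 0, "wz": 0, "grip": 70},
    {"dx": 0, "dy": 0, "dz": 0, "wx": 0, "wy": 0, "wz": 0, "grip": 70},
    {"dx": 0, "dy": 0, "dz": 0, "wx": 0, "wy": 0, "wz": 0, "grip": 15},
    {"dx": 0, "dy": 0, "dz": 0, "wx": 0, "wy": 0, "wz": 0, "grip": 15},
    {"dx": 0, "dy": 0, "dz": 0, "wx": 0, "wy": 0, "wz": 0, "grip": 15},
    {"dx": 0, "dy": 0, "dz": 0, "wx": 0, "wy": 0, "wz": 0, "grip": 15},
    {"dx": 0, "dy": 0, "dz": 0, "wx": 0, "wy": 0, "wz": 0, "grip": 15},
    {"dx": 0, "dy": 0, "dz": 0, "wx": 0, "wy": 0, "wz": 0, "grip": 15},
    {"dx": 0, "dy": 0, "dz": 0, "wx": 0, "wy": 0, "wz": 0, "grip": 15},
    {"dx": 0, "dy": 0, "dz": 0, "wx": 0, "wy": 0, "wz": 0, "grip": 15},
  ],
)

```text
clock: 13.12
tool_pos: [448.9, -325.2, 64.2]
eef_rot: [[-0.986, -0.168, 0.001], [-0.168, 0.986, -0.001], [-0.001, -0.001, -1.0]]
wrist_force: [-1.5, 0.1, 8.5]
grip_width: 0.256
grip_force: 58.6
```

Call:
play_rows(
  commands=[
    {"dx": 0, "dy": 0, "dz": -10, "wx": 0, "wy": 0, "wz": 0, "grip": 15},
    {"dx": 0, "dy": 0, "dz": -30, "wx": 0, "wy": 0, "wz": 0, "grip": 15},
    {"dx": 0, "dy": 0, "dz": -35, "wx": 0, "wy": 0, "wz": 0, "grip": 15},
    {"dx": 0, "dy": 0, "dz": -35, "wx": 0, "wy": 0, "wz": 0, "grip": 15},
    {"dx": 0, "dy": 0, "dz": -10, "wx": 0, "wy": 0, "wz": 0, "grip": 15},
    {"dx": 0, "dy": 0, "dz": 0, "wx": 0, "wy": 0, "wz": 0, "grip": 15},
    {"dx": 0, "dy": 0, "dz": 0, "wx": 0, "wy": 0, "wz": 0, "grip": 15},
  ],
)

```text
clock: 13.7
tool_pos: [448.4, -324.7, 182.8]
eef_rot: [[-0.986, -0.168, 0.0], [-0.168, 0.986, -0.0], [-0.0, -0.0, -1.0]]
wrist_force: [-0.1, 0.0, -2.4]
grip_width: 0.25
grip_force: 59.2
```

```bash
python3 -c "
from h import *
f=snap('scene','s1.png'); cv2.imwrite('pics/s1c.png',cv2.resize(cv2.imread('pics/s1.png')[140:340,140:440],(750,500)))
print(t2w(49,105),t2w(0,105),t2w(-47,105))
go(t2w(49,105)+[182],3.165)
"
```

```text
[np.float64(609.5404211541174), np.float64(116.10309626430369)] [np.float64(560.5537213573888), np.float64(114.96149956441845)] [np.float64(513.5664786952206), np.float64(113.866498648202)]
t 13.8 at [ 448.1 -324.4  181.7] yaw -2.972 j6 -2.51 F [-0.7 -0.5 -2.1] gw 0.25 gf 59.2
tool shift [-233.3  407.     0. ] |d| 469.2 rows>= 12.0
wz -6.137
```

View pics/s1c.png

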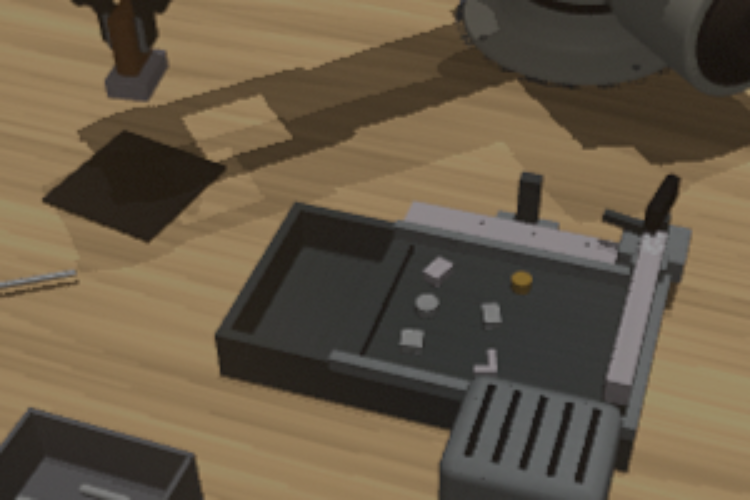

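The scraper is held upright above the mat. The stop is at the far end, the six chips lie loose, and the plate is free for sweeping.

Call:
play_rows(
  commands=[
    {"dx": -8.6, "dy": 15, "dz": 0, "wx": 0, "wy": 0, "wz": 0, "grip": 15},
    {"dx": -17, "dy": 29.8, "dz": 0, "wx": 0, "wy": 0, "wz": 0, "grip": 15},
    {"dx": -17, "dy": 29.8, "dz": 0, "wx": 0, "wy": 0, "wz": 0, "grip": 15},
    {"dx": -17, "dy": 29.8, "dz": 0, "wx": 0, "wy": 0, "wz": 0, "grip": 15},
    {"dx": -17, "dy": 29.8, "dz": 0, "wx": 0, "wy": 0, "wz": 0, "grip": 15},
    {"dx": -17, "dy": 29.8, "dz": 0, "wx": 0, "wy": 0, "wz": 0, "grip": 15},
    {"dx": -17, "dy": 29.8, "dz": 0, "wx": 0, "wy": 0, "wz": 0, "grip": 15},
    {"dx": -17, "dy": 29.8, "dz": 0, "wx": 0, "wy": 0, "wz": 0, "grip": 15},
    {"dx": -17, "dy": 29.8, "dz": 0, "wx": 0, "wy": 0, "wz": 0, "grip": 15},
    {"dx": -17, "dy": 29.8, "dz": 0, "wx": 0, "wy": 0, "wz": 0, "grip": 15},
    {"dx": -17, "dy": 29.8, "dz": 0, "wx": 0, "wy": 0, "wz": 0, "grip": 15},
    {"dx": -17, "dy": 29.8, "dz": 0, "wx": 0, "wy": 0, "wz": 0, "grip": 15},
    {"dx": -17, "dy": 29.8, "dz": 0, "wx": 0, "wy": 0, "wz": 0, "grip": 15},
    {"dx": -17, "dy": 29.8, "dz": 0, "wx": 0, "wy": 0, "wz": 0, "grip": 15},
    {"dx": 0, "dy": 0, "dz": 0, "wx": 0, "wy": 0, "wz": 0.073, "grip": 15},
    {"dx": 0, "dy": 0, "dz": 0, "wx": 0, "wy": 0, "wz": 0.073, "grip": 15},
    {"dx": 0, "dy": 0, "dz": 0, "wx": 0, "wy": 0, "wz": 0, "grip": 15},
    {"dx": 0, "dy": 0, "dz": 0, "wx": 0, "wy": 0, "wz": 0, "grip": 15},
  ],
)

```text
clock: 15.25
tool_pos: [606.5, 110.5, 181.2]
eef_rot: [[-1.0, -0.025, -0.003], [-0.025, 1.0, -0.0], [0.003, 0.0, -1.0]]
wrist_force: [-0.4, -0.1, -3.4]
grip_width: 0.252
grip_force: 59.4
```

```bash
python3 -c "
from h import *
go(t2w(46,100)+[104],3.165-2*np.pi)
f=snap('scene'); spots(f,'scene',['scraper'],1)
f=snap('top','t2.png'); spots(f,'top',['scraper'],1)
im=cv2.imread('pics/t2.png'); cv2.imwrite('pics/t2c.png',cv2.resize(im[200:320,235:395],(800,600)))
"
```

```text
t 15.2 at [606.5 110.5 181.2] yaw -3.116 j6 -1.54 F [-0.4 -0.1 -3.4] gw 0.252 gf 59.4
tool shift [-0.4  0.5 77.2] |d| 77.2 rows>= 2.0
wz 0.002
scraper [(0.89, [629.0, 117.0, 155.0])]
scraper [(0.73, [583.0, 103.0, 144.0])]
```

Call:
play_rows(
  commands=[
    {"dx": 0, "dy": 0, "dz": 35, "wx": 0, "wy": 0, "wz": 0, "grip": 15},
    {"dx": 0, "dy": 0, "dz": 30, "wx": 0, "wy": 0, "wz": 0, "grip": 15},
    {"dx": 0, "dy": 0, "dz": 10, "wx": 0, "wy": 0, "wz": 0, "grip": 15},
    {"dx": 0, "dy": 0, "dz": 5, "wx": 0, "wy": 0, "wz": 0, "grip": 15},
    {"dx": 0, "dy": 0, "dz": 0, "wx": 0, "wy": 0, "wz": 0, "grip": 15},
    {"dx": 0, "dy": 0, "dz": 0, "wx": 0, "wy": 0, "wz": 0, "grip": 15},
  ],
)

```text
clock: 15.95
tool_pos: [607.7, 110.5, 104.4]
eef_rot: [[-1.0, -0.023, 0.002], [-0.023, 1.0, 0.0], [-0.002, 0.0, -1.0]]
wrist_force: [0.2, 0.4, -2.3]
grip_width: 0.252
grip_force: 59.3
```

Call:
play_rows(
  commands=[
    {"dx": 0, "dy": 0, "dz": 1, "wx": 0, "wy": 0, "wz": 0, "grip": 15},
    {"dx": 0, "dy": 0, "dz": 1, "wx": 0, "wy": 0, "wz": 0, "grip": 15},
    {"dx": 0, "dy": 0, "dz": 0, "wx": 0, "wy": 0, "wz": 0, "grip": 15},
    {"dx": 0, "dy": 0, "dz": 0, "wx": 0, "wy": 0, "wz": 0, "grip": 15},
  ],
)

```text
clock: 16.28
tool_pos: [607.2, 110.6, 101.5]
eef_rot: [[-1.0, -0.023, 0.001], [-0.023, 1.0, 0.0], [-0.001, 0.0, -1.0]]
wrist_force: [0.4, 0.2, -1.5]
grip_width: 0.247
grip_force: 59.3
```

Call:
play_rows(
  commands=[
    {"dx": 0, "dy": -4, "dz": 1.5, "wx": 0, "wy": 0, "wz": 0, "grip": 15},
    {"dx": 0, "dy": -9, "dz": 0, "wx": 0, "wy": 0, "wz": 0, "grip": 15},
    {"dx": 0, "dy": -9, "dz": 0, "wx": 0, "wy": 0, "wz": 0, "grip": 15},
    {"dx": 0, "dy": -9, "dz": 0, "wx": 0, "wy": 0, "wz": 0, "grip": 15},
    {"dx": 0, "dy": -9, "dz": 0, "wx": 0, "wy": 0, "wz": 0, "grip": 15},
    {"dx": 0, "dy": -9, "dz": 0, "wx": 0, "wy": 0, "wz": 0, "grip": 15},
    {"dx": 0, "dy": -9, "dz": 0, "wx": 0, "wy": 0, "wz": 0, "grip": 15},
    {"dx": 0, "dy": -9, "dz": 0, "wx": 0, "wy": 0, "wz": 0, "grip": 15},
    {"dx": 0, "dy": -9, "dz": 0, "wx": 0, "wy": 0, "wz": 0, "grip": 15},
    {"dx": 0, "dy": -9, "dz": 0, "wx": 0, "wy": 0, "wz": 0, "grip": 15},
    {"dx": 0, "dy": -9, "dz": 0, "wx": 0, "wy": 0, "wz": 0, "grip": 15},
    {"dx": 0, "dy": -9, "dz": 0, "wx": 0, "wy": 0, "wz": 0, "grip": 15},
    {"dx": 0, "dy": -9, "dz": 0, "wx": 0, "wy": 0, "wz": 0, "grip": 15},
    {"dx": 0, "dy": -9, "dz": 0, "wx": 0, "wy": 0, "wz": 0, "grip": 15},
    {"dx": 0, "dy": -9, "dz": 0, "wx": 0, "wy": 0, "wz": 0, "grip": 15},
  ],
)

```text
clock: 17.53
tool_pos: [610.1, -20.3, 99.4]
eef_rot: [[-1.0, -0.023, 0.0], [-0.023, 1.0, 0.0], [-0.0, 0.0, -1.0]]
wrist_force: [0.0, 0.1, -2.0]
grip_width: 0.252
grip_force: 59.4
```

Call:
play_rows(
  commands=[
    {"dx": 0, "dy": -8, "dz": 0, "wx": 0, "wy": 0, "wz": 0, "grip": 15},
    {"dx": 0, "dy": -8, "dz": 0, "wx": 0, "wy": 0, "wz": 0, "grip": 15},
    {"dx": 0, "dy": -8, "dz": 0, "wx": 0, "wy": 0, "wz": 0, "grip": 15},
    {"dx": 0, "dy": -8, "dz": 0, "wx": 0, "wy": 0, "wz": 0, "grip": 15},
    {"dx": 0, "dy": -5, "dz": 0, "wx": 0, "wy": 0, "wz": 0, "grip": 15},
    {"dx": 0, "dy": 0, "dz": 0, "wx": 0, "wy": 0, "wz": 0, "grip": 15},
    {"dx": 0, "dy": 0, "dz": 0, "wx": 0, "wy": 0, "wz": 0, "grip": 15},
    {"dx": 0, "dy": 0, "dz": 0, "wx": 0, "wy": 0, "wz": 0, "grip": 15},
  ],
)

```text
clock: 18.2
tool_pos: [610.9, -56.1, 99.4]
eef_rot: [[-1.0, -0.023, -0.0], [-0.023, 1.0, 0.0], [0.0, 0.0, -1.0]]
wrist_force: [-0.3, -0.6, -2.7]
grip_width: 0.251
grip_force: 59.4
```

```bash
python3 -c "
from h import *
go(t2w(0,-65)+[160]); print(w2t(manip.get_obs()['tool_pos']))
f=snap('scene','s2.png'); cv2.imwrite('pics/s2c.png',cv2.resize(cv2.imread('pics/s2.png')[190:340,200:425],(750,500)))
"
```

```text
t 18.2 at [610.9 -56.1  99.4] yaw -3.118 j6 -1.81 F [-0.3 -0.6 -2.7] gw 0.251 gf 59.4
tool shift [ 46.3   2.2 -60.6] |d| 76.3 rows>= 2.0
[ 46.32821872 -67.21455623]
```

View pics/s2c.png

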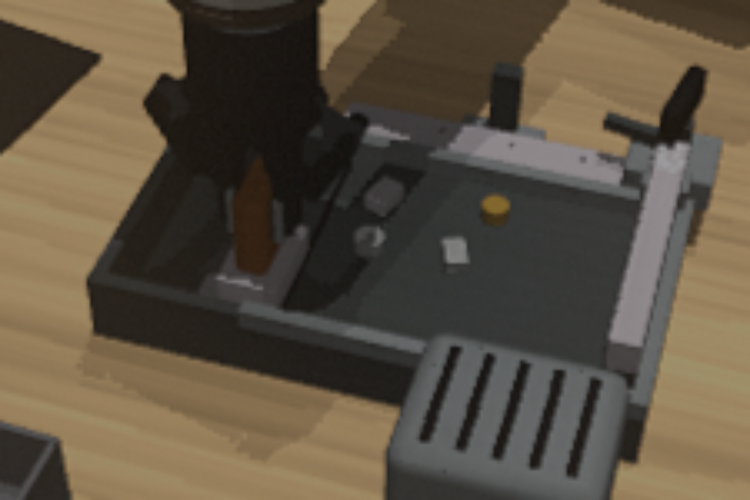

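The far pair of chips has gone over the edge, and the middle and near pairs remain. Next is the middle lane.

Call:
play_rows(
  commands=[
    {"dx": 0, "dy": 0, "dz": -20, "wx": 0, "wy": 0, "wz": 0, "grip": 15},
    {"dx": 0, "dy": 0, "dz": -20, "wx": 0, "wy": 0, "wz": 0, "grip": 15},
    {"dx": 7.8, "dy": 26.5, "dz": 0, "wx": 0, "wy": 0, "wz": 0, "grip": 15},
    {"dx": 7.8, "dy": 26.5, "dz": 0, "wx": 0, "wy": 0, "wz": 0, "grip": 15},
    {"dx": 7.8, "dy": 26.5, "dz": 0, "wx": 0, "wy": 0, "wz": 0, "grip": 15},
    {"dx": 7.8, "dy": 26.5, "dz": 0, "wx": 0, "wy": 0, "wz": 0, "grip": 15},
    {"dx": 7.8, "dy": 26.5, "dz": 0, "wx": 0, "wy": 0, "wz": 0, "grip": 15},
    {"dx": 7.8, "dy": 26.5, "dz": 0, "wx": 0, "wy": 0, "wz": 0, "grip": 15},
    {"dx": 0, "dy": 0, "dz": 0, "wx": 0, "wy": 0, "wz": 0, "grip": 15},
    {"dx": 0, "dy": 0, "dz": 20, "wx": 0, "wy": 0, "wz": 0, "grip": 15},
    {"dx": 0, "dy": 0, "dz": 15, "wx": 0, "wy": 0, "wz": 0, "grip": 15},
    {"dx": 0, "dy": 0, "dz": 5, "wx": 0, "wy": 0, "wz": 0, "grip": 15},
    {"dx": 0, "dy": 0, "dz": 0, "wx": 0, "wy": 0, "wz": 0, "grip": 15},
    {"dx": 0, "dy": 0, "dz": 0, "wx": 0, "wy": 0, "wz": 0, "grip": 15},
  ],
)

```text
clock: 19.42
tool_pos: [560.5, 101.6, 99.7]
eef_rot: [[-1.0, -0.023, 0.0], [-0.023, 1.0, 0.0], [-0.0, 0.0, -1.0]]
wrist_force: [-0.0, -0.1, -2.3]
grip_width: 0.246
grip_force: 59.4
```

```bash
python3 -c "
from h import *
go(); print(w2t(manip.get_obs()['tool_pos']))"
```

```text
t 19.4 at [560.5 101.6  99.7] yaw -3.118 j6 -1.55 F [-0.  -0.1 -2.3] gw 0.246 gf 59.4
[-0.3261716  91.60252337]
```

Now sweep 158 mm.

Call:
play_rows(
  commands=[
    {"dx": 0, "dy": -4, "dz": 0, "wx": 0, "wy": 0, "wz": 0, "grip": 15},
    {"dx": 0, "dy": -9, "dz": 0, "wx": 0, "wy": 0, "wz": 0, "grip": 15},
    {"dx": 0, "dy": -9, "dz": 0, "wx": 0, "wy": 0, "wz": 0, "grip": 15},
    {"dx": 0, "dy": -9, "dz": 0, "wx": 0, "wy": 0, "wz": 0, "grip": 15},
    {"dx": 0, "dy": -9, "dz": 0, "wx": 0, "wy": 0, "wz": 0, "grip": 15},
    {"dx": 0, "dy": -9, "dz": 0, "wx": 0, "wy": 0, "wz": 0, "grip": 15},
    {"dx": 0, "dy": -9, "dz": 0, "wx": 0, "wy": 0, "wz": 0, "grip": 15},
    {"dx": 0, "dy": -9, "dz": 0, "wx": 0, "wy": 0, "wz": 0, "grip": 15},
    {"dx": 0, "dy": -9, "dz": 0, "wx": 0, "wy": 0, "wz": 0, "grip": 15},
    {"dx": 0, "dy": -9, "dz": 0, "wx": 0, "wy": 0, "wz": 0, "grip": 15},
    {"dx": 0, "dy": -9, "dz": 0, "wx": 0, "wy": 0, "wz": 0, "grip": 15},
    {"dx": 0, "dy": -9, "dz": 0, "wx": 0, "wy": 0, "wz": 0, "grip": 15},
    {"dx": 0, "dy": -9, "dz": 0, "wx": 0, "wy": 0, "wz": 0, "grip": 15},
    {"dx": 0, "dy": -9, "dz": 0, "wx": 0, "wy": 0, "wz": 0, "grip": 15},
  ],
)

```text
clock: 20.58
tool_pos: [563.2, -20.4, 99.4]
eef_rot: [[-1.0, -0.023, -0.0], [-0.023, 1.0, 0.0], [0.0, 0.0, -1.0]]
wrist_force: [0.5, -0.5, -1.9]
grip_width: 0.25
grip_force: 59.4
```

Call:
play_rows(
  commands=[
    {"dx": 0, "dy": -8, "dz": 0, "wx": 0, "wy": 0, "wz": 0, "grip": 15},
    {"dx": 0, "dy": -8, "dz": 0, "wx": 0, "wy": 0, "wz": 0, "grip": 15},
    {"dx": 0, "dy": -8, "dz": 0, "wx": 0, "wy": 0, "wz": 0, "grip": 15},
    {"dx": 0, "dy": -8, "dz": 0, "wx": 0, "wy": 0, "wz": 0, "grip": 15},
    {"dx": 0, "dy": -5, "dz": 0, "wx": 0, "wy": 0, "wz": 0, "grip": 15},
    {"dx": 0, "dy": 0, "dz": 0, "wx": 0, "wy": 0, "wz": 0, "grip": 15},
    {"dx": 0, "dy": 0, "dz": 0, "wx": 0, "wy": 0, "wz": 0, "grip": 15},
  ],
)

```text
clock: 21.17
tool_pos: [564.1, -56.7, 99.4]
eef_rot: [[-1.0, -0.023, -0.0], [-0.023, 1.0, 0.0], [0.0, 0.0, -1.0]]
wrist_force: [0.0, -0.2, -2.6]
grip_width: 0.249
grip_force: 59.5
```

```bash
python3 -c "
from h import *
go(); print(w2t(manip.get_obs()['tool_pos']))
f=snap('scene','s3.png'); cv2.imwrite('pics/s3c.png',cv2.resize(cv2.imread('pics/s3.png')[190:340,200:425],(750,500)))
"
```

```text
t 21.2 at [564.1 -56.7  99.4] yaw -3.119 j6 -1.83 F [ 0.  -0.2 -2.6] gw 0.249 gf 59.5
[ -0.47437225 -66.65590804]
```

View pics/s3c.png

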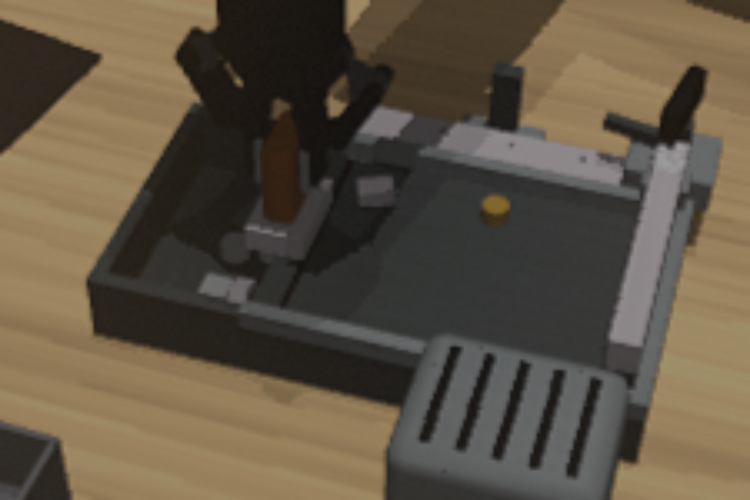

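Two lanes are clear, leaving the brass disc and the near rectangle. Next is the near lane at x = -46.

Call:
play_rows(
  commands=[
    {"dx": 0, "dy": 0, "dz": -20, "wx": 0, "wy": 0, "wz": 0, "grip": 15},
    {"dx": 0, "dy": 0, "dz": -20, "wx": 0, "wy": 0, "wz": 0, "grip": 15},
    {"dx": 7.6, "dy": 27, "dz": 0, "wx": 0, "wy": 0, "wz": 0, "grip": 15},
    {"dx": 7.6, "dy": 27, "dz": 0, "wx": 0, "wy": 0, "wz": 0, "grip": 15},
    {"dx": 7.6, "dy": 27, "dz": 0, "wx": 0, "wy": 0, "wz": 0, "grip": 15},
    {"dx": 7.6, "dy": 27, "dz": 0, "wx": 0, "wy": 0, "wz": 0, "grip": 15},
    {"dx": 7.6, "dy": 27, "dz": 0, "wx": 0, "wy": 0, "wz": 0, "grip": 15},
    {"dx": 7.6, "dy": 27, "dz": 0, "wx": 0, "wy": 0, "wz": 0, "grip": 15},
    {"dx": 0, "dy": 0, "dz": 0, "wx": 0, "wy": 0, "wz": 0, "grip": 15},
    {"dx": 0, "dy": 0, "dz": 20, "wx": 0, "wy": 0, "wz": 0, "grip": 15},
    {"dx": 0, "dy": 0, "dz": 15, "wx": 0, "wy": 0, "wz": 0, "grip": 15},
    {"dx": 0, "dy": 0, "dz": 5, "wx": 0, "wy": 0, "wz": 0, "grip": 15},
    {"dx": 0, "dy": 0, "dz": 0, "wx": 0, "wy": 0, "wz": 0, "grip": 15},
    {"dx": 0, "dy": 0, "dz": 0, "wx": 0, "wy": 0, "wz": 0, "grip": 15},
  ],
)

```text
clock: 22.38
tool_pos: [514.8, 104.5, 99.7]
eef_rot: [[-1.0, -0.023, -0.0], [-0.023, 1.0, 0.0], [0.0, 0.0, -1.0]]
wrist_force: [0.4, -0.0, -1.9]
grip_width: 0.256
grip_force: 59.7
```

```bash
python3 -c "
from h import *
go(); print(w2t(manip.get_obs()['tool_pos']))"
```

```text
t 22.4 at [514.8 104.5  99.7] yaw -3.118 j6 -1.54 F [ 0.4 -0.  -1.9] gw 0.256 gf 59.7
[-46.01921912  95.65675445]
```

Call:
play_rows(
  commands=[
    {"dx": 0, "dy": -6, "dz": 0, "wx": 0, "wy": 0, "wz": 0, "grip": 15},
    {"dx": 0, "dy": -9, "dz": 0, "wx": 0, "wy": 0, "wz": 0, "grip": 15},
    {"dx": 0, "dy": -9, "dz": 0, "wx": 0, "wy": 0, "wz": 0, "grip": 15},
    {"dx": 0, "dy": -9, "dz": 0, "wx": 0, "wy": 0, "wz": 0, "grip": 15},
    {"dx": 0, "dy": -9, "dz": 0, "wx": 0, "wy": 0, "wz": 0, "grip": 15},
    {"dx": 0, "dy": -9, "dz": 0, "wx": 0, "wy": 0, "wz": 0, "grip": 15},
    {"dx": 0, "dy": -9, "dz": 0, "wx": 0, "wy": 0, "wz": 0, "grip": 15},
    {"dx": 0, "dy": -9, "dz": 0, "wx": 0, "wy": 0, "wz": 0, "grip": 15},
    {"dx": 0, "dy": -9, "dz": 0, "wx": 0, "wy": 0, "wz": 0, "grip": 15},
    {"dx": 0, "dy": -9, "dz": 0, "wx": 0, "wy": 0, "wz": 0, "grip": 15},
    {"dx": 0, "dy": -9, "dz": 0, "wx": 0, "wy": 0, "wz": 0, "grip": 15},
    {"dx": 0, "dy": -9, "dz": 0, "wx": 0, "wy": 0, "wz": 0, "grip": 15},
    {"dx": 0, "dy": -9, "dz": 0, "wx": 0, "wy": 0, "wz": 0, "grip": 15},
    {"dx": 0, "dy": -9, "dz": 0, "wx": 0, "wy": 0, "wz": 0, "grip": 15},
  ],
)

```text
clock: 23.55
tool_pos: [517.6, -19.5, 99.4]
eef_rot: [[-1.0, -0.023, -0.0], [-0.023, 1.0, 0.0], [0.0, 0.0, -1.0]]
wrist_force: [0.2, 0.4, -1.7]
grip_width: 0.249
grip_force: 59.8
```

Call:
play_rows(
  commands=[
    {"dx": 0, "dy": -8, "dz": 0, "wx": 0, "wy": 0, "wz": 0, "grip": 15},
    {"dx": 0, "dy": -8, "dz": 0, "wx": 0, "wy": 0, "wz": 0, "grip": 15},
    {"dx": 0, "dy": -8, "dz": 0, "wx": 0, "wy": 0, "wz": 0, "grip": 15},
    {"dx": 0, "dy": -8, "dz": 0, "wx": 0, "wy": 0, "wz": 0, "grip": 15},
    {"dx": 0, "dy": -7, "dz": 0, "wx": 0, "wy": 0, "wz": 0, "grip": 15},
    {"dx": 0, "dy": 0, "dz": 0, "wx": 0, "wy": 0, "wz": 0, "grip": 15},
    {"dx": 0, "dy": 0, "dz": 0, "wx": 0, "wy": 0, "wz": 0, "grip": 15},
    {"dx": 0, "dy": 0, "dz": -30, "wx": 0, "wy": 0, "wz": 0, "grip": 15},
    {"dx": 0, "dy": 0, "dz": -30, "wx": 0, "wy": 0, "wz": 0, "grip": 15},
    {"dx": 0, "dy": 0, "dz": -30, "wx": 0, "wy": 0, "wz": 0, "grip": 15},
  ],
)

```text
clock: 24.38
tool_pos: [518.1, -57.0, 190.4]
eef_rot: [[-1.0, -0.024, -0.001], [-0.024, 1.0, 0.001], [0.001, 0.001, -1.0]]
wrist_force: [1.0, 0.0, -2.2]
grip_width: 0.254
grip_force: 59.7
```

```bash
python3 -c "
from h import *
go([453.5,-342,189],3.33-2*np.pi); print(w2t(manip.get_obs()['tool_pos']))
f=snap('scene','s4.png'); a=cv2.resize(cv2.imread('pics/s4.png')[190:340,200:425],(400,267))
f=snap('top','t4.png'); b=cv2.resize(cv2.imread('pics/t4.png')[205:305,235:385],(400,267))
cv2.imwrite('pics/s4c.png',np.vstack([cv2.resize(a,(440,294)),cv2.resize(b,(440,294))]))
"
```

```text
t 24.4 at [518.1 -57.  190.4] yaw -3.118 j6 -1.85 F [ 1.   0.  -2.2] gw 0.254 gf 59.7
tool shift [  71.3 -283.4    1.3] |d| 292.2 rows>= 8.0
wz -0.165
[-46.41807339 -65.94605586]
```

View pics/s4c.png

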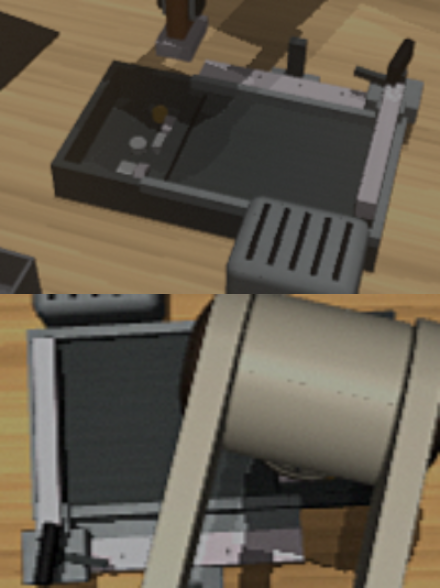

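The tray holds all the chips seen (brass, disc and bars) and the plate looks clear. I'll carry the scraper to the mat.

Call:
play_rows(
  commands=[
    {"dx": 4, "dy": -16, "dz": 0, "wx": 0, "wy": 0, "wz": 0, "grip": 15},
    {"dx": 8, "dy": -32, "dz": 0, "wx": 0, "wy": 0, "wz": 0, "grip": 15},
    {"dx": 8, "dy": -32, "dz": 0, "wx": 0, "wy": 0, "wz": 0, "grip": 15},
    {"dx": 8, "dy": -32, "dz": 0, "wx": 0, "wy": 0, "wz": 0, "grip": 15},
    {"dx": 8, "dy": -32, "dz": 0, "wx": 0, "wy": 0, "wz": 0, "grip": 15},
    {"dx": 8, "dy": -32, "dz": 0, "wx": 0, "wy": 0, "wz": 0, "grip": 15},
    {"dx": 8, "dy": -32, "dz": 0, "wx": 0, "wy": 0, "wz": 0, "grip": 15},
    {"dx": 8, "dy": -32, "dz": 0, "wx": 0, "wy": 0, "wz": 0, "grip": 15},
    {"dx": 8, "dy": -32, "dz": 0, "wx": 0, "wy": 0, "wz": 0, "grip": 15},
    {"dx": 3, "dy": -14, "dz": 0, "wx": 0, "wy": 0, "wz": 0, "grip": 15},
    {"dx": 0, "dy": 0, "dz": 40, "wx": 0, "wy": 0, "wz": 0, "grip": 15},
    {"dx": 0, "dy": 0, "dz": 40, "wx": 0, "wy": 0, "wz": 0, "grip": 15},
    {"dx": 0, "dy": 0, "dz": 30, "wx": 0, "wy": 0, "wz": 0, "grip": 15},
    {"dx": 0, "dy": 0, "dz": 8, "wx": 0, "wy": 0, "wz": 0, "grip": 15},
    {"dx": 0, "dy": 0, "dz": 0, "wx": 0, "wy": 0, "wz": 0, "grip": 15},
    {"dx": 0, "dy": 0, "dz": 0, "wx": 0, "wy": 0, "wz": 0, "grip": 15},
  ],
)

```text
clock: 25.82
tool_pos: [454.8, -345.1, 72.5]
eef_rot: [[-1.0, -0.024, 0.001], [-0.024, 1.0, -0.0], [-0.001, -0.0, -1.0]]
wrist_force: [0.1, -1.0, -0.9]
grip_width: 0.244
grip_force: 59.8
```

```bash
python3 -c "
from h import *
go([454,-345,64])
f=snap('top','t5.png')
for c in ('top','scene'):
  f=snap(c,c+'5.png')
  print(c,[(round(d['score'],2),w(f,d['xyz']).round(0).tolist(),w2t(w(f,d['xyz'])).round(0).tolist()) for d in manip.spot_in(c,'chip3')])
spots(f,'scene',['scraper'])
"
```

```text
t 25.8 at [ 454.8 -345.1   72.5] yaw -3.118 j6 -2.38 F [ 0.1 -1.  -0.9] gw 0.244 gf 59.8
tool shift [0.8 0.2 8.5] |d| 8.5 rows>= 1.0
top [(0.53, [527.0, -72.0, 21.0], [-38.0, -81.0]), (0.43, [608.0, -72.0, 17.0], [43.0, -83.0]), (0.36, [605.0, -90.0, 11.0], [40.0, -101.0])]
scene [(0.62, [612.0, -88.0, 19.0], [47.0, -99.0]), (0.57, [609.0, -74.0, 17.0], [44.0, -85.0]), (0.4, [569.0, -92.0, 16.0], [3.0, -102.0]), (0.39, [511.0, -82.0, 13.0], [-54.0, -91.0])]
scraper [(0.6, [475.0, -335.0, 32.0])]
```

Call:
play_rows(
  commands=[
    {"dx": 0, "dy": 0, "dz": 4, "wx": 0, "wy": 0, "wz": 0, "grip": 15},
    {"dx": 0, "dy": 0, "dz": 3, "wx": 0, "wy": 0, "wz": 0, "grip": 15},
    {"dx": 0, "dy": 0, "dz": 0, "wx": 0, "wy": 0, "wz": 0, "grip": 15},
    {"dx": 0, "dy": 0, "dz": 0, "wx": 0, "wy": 0, "wz": 0, "grip": 15},
  ],
)

```text
clock: 26.45
tool_pos: [454.1, -345.1, 64.1]
eef_rot: [[-1.0, -0.023, -0.0], [-0.023, 1.0, 0.0], [0.0, 0.0, -1.0]]
wrist_force: [0.0, 0.1, -2.8]
grip_width: 0.249
grip_force: 59.9
```

Call:
play_rows(
  commands=[
    {"dx": 0, "dy": 0, "dz": 1, "wx": 0, "wy": 0, "wz": 0, "grip": 15},
    {"dx": 0, "dy": 0, "dz": 0, "wx": 0, "wy": 0, "wz": 0, "grip": 15},
    {"dx": 0, "dy": 0, "dz": 0, "wx": 0, "wy": 0, "wz": 0, "grip": 15},
  ],
)

```text
clock: 26.7
tool_pos: [454.2, -345.1, 64.1]
eef_rot: [[-1.0, -0.023, 0.0], [-0.023, 1.0, -0.0], [-0.0, -0.0, -1.0]]
wrist_force: [-3.7, 2.2, 10.9]
grip_width: 0.251
grip_force: 61.5
```

Call:
play_rows(
  commands=[
    {"dx": 0, "dy": 0, "dz": -0.7, "wx": 0, "wy": 0, "wz": 0, "grip": 60},
    {"dx": 0, "dy": 0, "dz": 0, "wx": 0, "wy": 0, "wz": 0, "grip": 60},
    {"dx": 0, "dy": 0, "dz": 0, "wx": 0, "wy": 0, "wz": 0, "grip": 60},
    {"dx": 0, "dy": 0, "dz": 0, "wx": 0, "wy": 0, "wz": 0, "grip": 60},
    {"dx": 0, "dy": 0, "dz": 0, "wx": 0, "wy": 0, "wz": 0, "grip": 60},
    {"dx": 0, "dy": 0, "dz": 0, "wx": 0, "wy": 0, "wz": 0, "grip": 60},
    {"dx": 0, "dy": 0, "dz": -20, "wx": 0, "wy": 0, "wz": 0, "grip": 60},
    {"dx": 0, "dy": 0, "dz": -40, "wx": 0, "wy": 0, "wz": 0, "grip": 60},
    {"dx": 0, "dy": 0, "dz": -40, "wx": 0, "wy": 0, "wz": 0, "grip": 60},
    {"dx": 0, "dy": 0, "dz": -40, "wx": 0, "wy": 0, "wz": 0, "grip": 60},
    {"dx": 0, "dy": 0, "dz": -40, "wx": 0, "wy": 0, "wz": 0, "grip": 60},
    {"dx": 0, "dy": 0, "dz": -18, "wx": 0, "wy": 0, "wz": 0, "grip": 60},
    {"dx": 0, "dy": 0, "dz": 0, "wx": 0, "wy": 0, "wz": 0, "grip": 60},
    {"dx": 0, "dy": 0, "dz": 0, "wx": 0, "wy": 0, "wz": 0, "grip": 60},
  ],
)

```text
clock: 27.87
tool_pos: [454.3, -345.3, 263.0]
eef_rot: [[-1.0, -0.023, 0.001], [-0.023, 1.0, -0.001], [-0.001, -0.001, -1.0]]
wrist_force: [0.2, 0.2, -0.5]
grip_width: 0.701
grip_force: 0.0
```

```bash
python3 -c "
from h import *
go([437.4,170,262],2.973-2*np.pi)
f=snap('wrist'); spots(f,'wrist',['scraper','mat'],1)
for c in ('scene',):
  f=snap(c,c+'6.png')
  print(c,[(round(d['score'],2),w2t(w(f,d['xyz'])).round(0).tolist()) for d in manip.spot_in(c,'chip3')])
"
```

```text
t 27.9 at [ 454.3 -345.3  263. ] yaw -3.118 j6 -2.38 F [ 0.2  0.2 -0.5] gw 0.701 gf 0.0
tool shift [5.000e+00 5.155e+02 3.000e-01] |d| 515.6 rows>= 13.0
wz 0.192
scraper [(0.81, [446.0, -344.0, 77.0])]
mat [(0.96, [442.0, -343.0, 9.0])]
scene [(0.62, [4.0, -101.0]), (0.59, [-52.0, -92.0]), (0.58, [44.0, -83.0]), (0.53, [-33.0, -79.0]), (0.38, [1.0, -81.0])]
```

All six chips are found in the tray, and the scraper stands on the mat. Back to the clamp.

Call:
play_rows(
  commands=[
    {"dx": 0.3, "dy": 18, "dz": 0, "wx": 0, "wy": 0, "wz": 0, "grip": 60},
    {"dx": 0.3, "dy": 36, "dz": 0, "wx": 0, "wy": 0, "wz": 0, "grip": 60},
    {"dx": 0.3, "dy": 36, "dz": 0, "wx": 0, "wy": 0, "wz": 0, "grip": 60},
    {"dx": 0.4, "dy": 36, "dz": 0, "wx": 0, "wy": 0, "wz": 0, "grip": 60},
    {"dx": 0.4, "dy": 36, "dz": 0, "wx": 0, "wy": 0, "wz": 0, "grip": 60},
    {"dx": 0.4, "dy": 36, "dz": 0, "wx": 0, "wy": 0, "wz": 0, "grip": 60},
    {"dx": 0.4, "dy": 36, "dz": 0, "wx": 0, "wy": 0, "wz": 0, "grip": 60},
    {"dx": 0.4, "dy": 36, "dz": 0, "wx": 0, "wy": 0, "wz": 0, "grip": 60},
    {"dx": 0.4, "dy": 36, "dz": 0, "wx": 0, "wy": 0, "wz": 0, "grip": 60},
    {"dx": 0.4, "dy": 36, "dz": 0, "wx": 0, "wy": 0, "wz": 0, "grip": 60},
    {"dx": 0.4, "dy": 36, "dz": 0, "wx": 0, "wy": 0, "wz": 0, "grip": 60},
    {"dx": 0.4, "dy": 36, "dz": 0, "wx": 0, "wy": 0, "wz": 0, "grip": 60},
    {"dx": 0.4, "dy": 36, "dz": 0, "wx": 0, "wy": 0, "wz": 0, "grip": 60},
    {"dx": 0.3, "dy": 36, "dz": 0, "wx": 0, "wy": 0, "wz": 0, "grip": 60},
    {"dx": 0.2, "dy": 29.5, "dz": 0, "wx": 0, "wy": 0, "wz": 0, "grip": 60},
    {"dx": 0, "dy": 0, "dz": 0, "wx": 0, "wy": 0, "wz": 0.096, "grip": 60},
    {"dx": 0, "dy": 0, "dz": 0, "wx": 0, "wy": 0, "wz": 0.096, "grip": 60},
    {"dx": 0, "dy": 0, "dz": 0, "wx": 0, "wy": 0, "wz": 0, "grip": 60},
    {"dx": 0, "dy": 0, "dz": 0, "wx": 0, "wy": 0, "wz": 0, "grip": 60},
  ],
)

```text
clock: 29.7
tool_pos: [436.7, 170.1, 261.6]
eef_rot: [[-0.986, 0.165, -0.001], [0.165, 0.986, -0.0], [0.001, -0.0, -1.0]]
wrist_force: [0.4, -0.1, 0.6]
grip_width: 0.705
grip_force: 0.0
```

```bash
python3 -c "
from h import *
go([437.4,170,113],2.973)
f=snap('scene'); spots(f,'scene',['clamp_grip','stop_bar','scraper','mat'],1)
print('chips',[(round(d['score'],2),w2t(w(f,d['xyz'])).round(0).tolist()) for d in manip.spot_in('scene','chip3')])
f=snap('wrist'); spots(f,'wrist',['clamp_grip'],1)
"
```

```text
t 29.7 at [436.7 170.1 261.6] yaw 2.976 j6 -1.2 F [ 0.4 -0.1  0.6] gw 0.705 gf 0.0
tool shift [-9.000e-01  1.000e-01  1.486e+02] |d| 148.6 rows>= 4.0
wz 0.003
clamp_grip [(0.73, [435.0, 166.0, 105.0])]
stop_bar [(0.8, [478.0, 175.0, 83.0])]
scraper [(0.74, [469.0, -334.0, 42.0])]
mat [(0.96, [478.0, -320.0, 7.0])]
chips [(0.56, [44.0, -82.0]), (0.53, [-32.0, -78.0]), (0.46, [8.0, -101.0]), (0.42, [-49.0, -94.0]), (0.37, [0.0, -79.0])]
clamp_grip [(0.98, [426.0, 164.0, 121.0])]
```

Call:
play_rows(
  commands=[
    {"dx": -0.9, "dy": 0, "dz": 40, "wx": 0, "wy": 0, "wz": 0, "grip": 60},
    {"dx": 0, "dy": 0, "dz": 40, "wx": 0, "wy": 0, "wz": 0, "grip": 60},
    {"dx": 0, "dy": 0, "dz": 40, "wx": 0, "wy": 0, "wz": 0, "grip": 60},
    {"dx": 0, "dy": 0, "dz": 20, "wx": 0, "wy": 0, "wz": 0, "grip": 60},
    {"dx": 0, "dy": 0, "dz": 10.5, "wx": 0, "wy": 0, "wz": 0, "grip": 60},
    {"dx": 0, "dy": 0, "dz": 0, "wx": 0, "wy": 0, "wz": 0, "grip": 60},
    {"dx": 0, "dy": 0, "dz": 0, "wx": 0, "wy": 0, "wz": 0, "grip": 5},
    {"dx": 0, "dy": 0, "dz": 0, "wx": 0, "wy": 0, "wz": 0, "grip": 5},
    {"dx": 0, "dy": 0, "dz": 0, "wx": 0, "wy": 0, "wz": 0, "grip": 5},
    {"dx": 0, "dy": 0, "dz": 0, "wx": 0, "wy": 0, "wz": 0, "grip": 5},
    {"dx": 0, "dy": 0, "dz": 0, "wx": 0, "wy": 0, "wz": 0, "grip": 5},
    {"dx": 0, "dy": 0, "dz": 0, "wx": 0, "wy": 0, "wz": 0, "grip": 5},
    {"dx": 0, "dy": 0, "dz": 0, "wx": 0, "wy": 0, "wz": 0, "grip": 5},
    {"dx": 0, "dy": 0, "dz": 0, "wx": 0, "wy": 0, "wz": 0, "grip": 5},
  ],
)

```text
clock: 31.27
tool_pos: [438.3, 169.1, 113.2]
eef_rot: [[-0.986, 0.168, 0.002], [0.168, 0.986, -0.002], [-0.002, -0.001, -1.0]]
wrist_force: [-4.7, -13.5, 13.9]
grip_width: 0.148
grip_force: 59.6
```

```bash
python3 -c "
from h import *
go([441.1,28.5,112.8])"
```

```text
t 31.3 at [438.3 169.1 113.2] yaw 2.973 j6 -1.2 F [ -4.7 -13.5  13.9] gw 0.148 gf 59.6
tool shift [ -26.4 -138.1    0.7] |d| 140.6 rows>= 4.0
```

Call:
play_rows(
  commands=[
    {"dx": -1, "dy": -5, "dz": -0.5, "wx": 0, "wy": 0, "wz": 0, "grip": 5},
    {"dx": -2, "dy": -10.3, "dz": 0, "wx": 0, "wy": 0, "wz": 0, "grip": 5},
    {"dx": -2, "dy": -10.3, "dz": 0, "wx": 0, "wy": 0, "wz": 0, "grip": 5},
    {"dx": -2, "dy": -10.3, "dz": 0, "wx": 0, "wy": 0, "wz": 0, "grip": 5},
    {"dx": -2, "dy": -10.3, "dz": 0, "wx": 0, "wy": 0, "wz": 0, "grip": 5},
    {"dx": -2, "dy": -10.3, "dz": 0, "wx": 0, "wy": 0, "wz": 0, "grip": 5},
    {"dx": -2, "dy": -10.3, "dz": 0, "wx": 0, "wy": 0, "wz": 0, "grip": 5},
    {"dx": -2, "dy": -10.3, "dz": 0, "wx": 0, "wy": 0, "wz": 0, "grip": 5},
    {"dx": -2, "dy": -10.3, "dz": 0, "wx": 0, "wy": 0, "wz": 0, "grip": 5},
    {"dx": -2, "dy": -10.3, "dz": 0, "wx": 0, "wy": 0, "wz": 0, "grip": 5},
    {"dx": -2, "dy": -10.3, "dz": 0, "wx": 0, "wy": 0, "wz": 0, "grip": 5},
    {"dx": -2, "dy": -10.3, "dz": 0, "wx": 0, "wy": 0, "wz": 0, "grip": 5},
    {"dx": -2, "dy": -10.3, "dz": 0, "wx": 0, "wy": 0, "wz": 0, "grip": 5},
    {"dx": -2, "dy": -10.3, "dz": 0, "wx": 0, "wy": 0, "wz": 0, "grip": 5},
    {"dx": 0, "dy": 0, "dz": 0, "wx": 0, "wy": 0, "wz": 0, "grip": 5},
    {"dx": 0, "dy": 0, "dz": 0, "wx": 0, "wy": 0, "wz": 0, "grip": 5},
  ],
)

```text
clock: 32.6
tool_pos: [441.9, 28.4, 113.4]
eef_rot: [[-0.986, 0.169, 0.003], [0.169, 0.986, 0.001], [-0.003, 0.002, -1.0]]
wrist_force: [2.3, 5.4, 6.0]
grip_width: 0.15
grip_force: 60.4
```

Call:
play_rows(
  commands=[
    {"dx": -0.2, "dy": -1, "dz": 0, "wx": 0, "wy": 0, "wz": 0, "grip": 5},
    {"dx": 0, "dy": 0, "dz": 0, "wx": 0, "wy": 0, "wz": 0, "grip": 5},
    {"dx": 0, "dy": 0, "dz": 0, "wx": 0, "wy": 0, "wz": 0, "grip": 5},
  ],
)

```text
clock: 32.85
tool_pos: [441.8, 28.2, 113.4]
eef_rot: [[-0.986, 0.168, 0.003], [0.168, 0.986, 0.002], [-0.002, 0.002, -1.0]]
wrist_force: [2.7, 10.6, 6.6]
grip_width: 0.152
grip_force: 60.4
```

Call:
play_rows(
  commands=[
    {"dx": 0, "dy": 0, "dz": 0, "wx": 0, "wy": 0, "wz": 0.05, "grip": 5},
    {"dx": 0, "dy": 0, "dz": 0, "wx": 0, "wy": 0, "wz": 0.1, "grip": 5},
    {"dx": 0, "dy": 0, "dz": 0, "wx": 0, "wy": 0, "wz": 0.1, "grip": 5},
    {"dx": 0, "dy": 0, "dz": 0, "wx": 0, "wy": 0, "wz": 0.1, "grip": 5},
    {"dx": 0, "dy": 0, "dz": 0, "wx": 0, "wy": 0, "wz": 0.1, "grip": 5},
    {"dx": 0, "dy": 0, "dz": 0, "wx": 0, "wy": 0, "wz": 0.1, "grip": 5},
    {"dx": 0, "dy": 0, "dz": 0, "wx": 0, "wy": 0, "wz": 0.1, "grip": 5},
    {"dx": 0, "dy": 0, "dz": 0, "wx": 0, "wy": 0, "wz": 0.1, "grip": 5},
    {"dx": 0, "dy": 0, "dz": 0, "wx": 0, "wy": 0, "wz": 0.1, "grip": 5},
    {"dx": 0, "dy": 0, "dz": 0, "wx": 0, "wy": 0, "wz": 0.1, "grip": 5},
    {"dx": 0, "dy": 0, "dz": 0, "wx": 0, "wy": 0, "wz": 0.1, "grip": 5},
    {"dx": 0, "dy": 0, "dz": 0, "wx": 0, "wy": 0, "wz": 0.1, "grip": 5},
    {"dx": 0, "dy": 0, "dz": 0, "wx": 0, "wy": 0, "wz": 0.1, "grip": 5},
    {"dx": 0, "dy": 0, "dz": 0, "wx": 0, "wy": 0, "wz": 0, "grip": 5},
    {"dx": 0, "dy": 0, "dz": 0, "wx": 0, "wy": 0, "wz": 0, "grip": 5},
  ],
)

```text
clock: 34.1
tool_pos: [439.8, 27.1, 113.2]
eef_rot: [[-0.151, 0.989, -0.002], [0.989, 0.151, -0.001], [-0.0, -0.002, -1.0]]
wrist_force: [-20.7, -4.2, 22.5]
grip_width: 0.152
grip_force: 63.0
```

```bash
python3 -c "
from h import *
print(manip.get_obs()['moment']);go(None,1.594)"
```

```text
[-0.68191813  3.58781925  0.03067035]
t 34.1 at [439.8  27.1 113.2] yaw 1.722 j6 -0.26 F [-20.7  -4.2  22.5] gw 0.152 gf 63.0
wz 0.128
```

Call:
play_rows(
  commands=[
    {"dx": 0, "dy": -1.2, "dz": -1, "wx": 0, "wy": 0, "wz": 0, "grip": 5},
    {"dx": 0, "dy": 0, "dz": 0, "wx": 0, "wy": 0, "wz": 0.05, "grip": 5},
    {"dx": 0, "dy": 0, "dz": 0, "wx": 0, "wy": 0, "wz": 0.05, "grip": 5},
    {"dx": 0, "dy": 0, "dz": 0, "wx": 0, "wy": 0, "wz": 0.03, "grip": 5},
    {"dx": 0, "dy": 0, "dz": 0, "wx": 0, "wy": 0, "wz": 0, "grip": 5},
    {"dx": 0, "dy": 0, "dz": 0, "wx": 0, "wy": 0, "wz": 0, "grip": 5},
  ],
)

```text
clock: 34.6
tool_pos: [439.1, 27.0, 113.4]
eef_rot: [[-0.022, 1.0, -0.001], [1.0, 0.022, -0.0], [-0.0, -0.001, -1.0]]
wrist_force: [-8.4, -2.8, 2.2]
grip_width: 0.147
grip_force: 61.6
```

```bash
python3 -c "
from h import *
print(manip.get_obs()['moment']);go(None,1.594)"
```

```text
[-0.47231192  1.42534398  0.17171088]
t 34.6 at [439.1  27.  113.4] yaw 1.593 j6 -0.14 F [-8.4 -2.8  2.2] gw 0.147 gf 61.6
wz -0.001
```

Call:
play_rows(
  commands=[
    {"dx": 0, "dy": 0, "dz": 0, "wx": 0, "wy": 0, "wz": 0, "grip": 50},
    {"dx": 0, "dy": 0, "dz": 0, "wx": 0, "wy": 0, "wz": 0, "grip": 50},
    {"dx": 0, "dy": 0, "dz": 0, "wx": 0, "wy": 0, "wz": 0, "grip": 50},
    {"dx": 0, "dy": 0, "dz": 0, "wx": 0, "wy": 0, "wz": 0, "grip": 50},
    {"dx": 0, "dy": 0, "dz": 0, "wx": 0, "wy": 0, "wz": 0, "grip": 50},
    {"dx": 0, "dy": 0, "dz": -20, "wx": 0, "wy": 0, "wz": 0, "grip": 50},
    {"dx": 0, "dy": 0, "dz": -35, "wx": 0, "wy": 0, "wz": 0, "grip": 50},
    {"dx": 0, "dy": 0, "dz": -35, "wx": 0, "wy": 0, "wz": 0, "grip": 50},
    {"dx": 0, "dy": 0, "dz": -35, "wx": 0, "wy": 0, "wz": 0, "grip": 50},
    {"dx": 0, "dy": 0, "dz": -35, "wx": 0, "wy": 0, "wz": 0, "grip": 50},
    {"dx": 0, "dy": 0, "dz": -10, "wx": 0, "wy": 0, "wz": 0, "grip": 50},
    {"dx": 0, "dy": 0, "dz": 0, "wx": 0, "wy": 0, "wz": 0, "grip": 50},
    {"dx": 0, "dy": 0, "dz": 0, "wx": 0, "wy": 0, "wz": 0, "grip": 50},
  ],
)

```text
clock: 35.68
tool_pos: [439.9, 27.3, 282.8]
eef_rot: [[-0.022, 1.0, 0.0], [1.0, 0.022, 0.0], [0.0, 0.0, -1.0]]
wrist_force: [0.0, 0.3, 0.2]
grip_width: 0.586
grip_force: 0.0
```

```bash
python3 -c "
from h import *
go()
f=snap('wrist','w9.png'); a=cv2.imread('pics/w9.png')[0:400,180:640]
f=snap('top'); spots(f,'top',['scraper','mat'],1); b=cv2.resize(cv2.cvtColor(f['image'],cv2.COLOR_RGB2BGR)[255:315,400:460],(340,340))
im=np.zeros((400,800,3),np.uint8); im[:,:460]=a; im[:340,460:]=b; cv2.imwrite('pics/w9c.png',im)
f=snap('scene'); print('chips',[(round(d['score'],2),w2t(w(f,d['xyz'])).round(0).tolist()) for d in manip.spot_in('scene','chip3')])
"
```

```text
t 35.7 at [439.9  27.3 282.8] yaw 1.593 j6 -0.14 F [0.  0.3 0.2] gw 0.586 gf 0.0
scraper [(0.7, [454.0, -336.0, 51.0])]
mat [(0.65, [627.0, 44.0, 32.0])]
chips [(0.63, [-50.0, -93.0]), (0.57, [2.0, -82.0]), (0.55, [42.0, -83.0]), (0.38, [-34.0, -77.0])]
```

View pics/w9c.png

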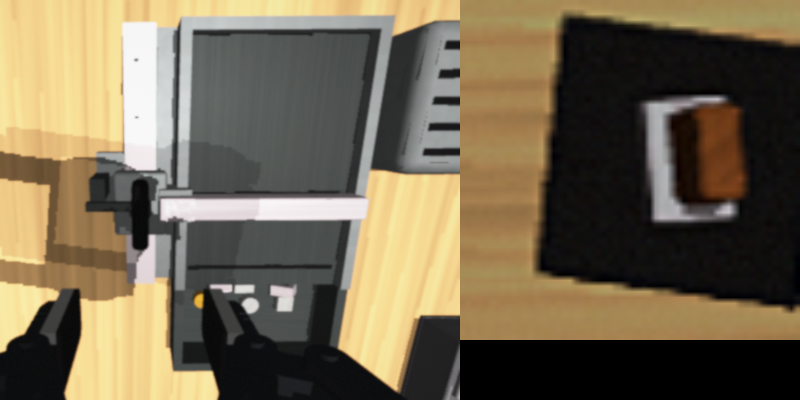

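The clamp grip sits along the rail, the stop is at its setting position, the plate is clear, all six chips are in the tray and the scraper stands mid-mat. Handing in.

```bash
python3 -c "
from bench import manip
print(manip.sign_off())"
```

```text
the job is handed in; nothing more can be done
None
```

I handed the job in at about 36 s; no verdict came back. The last pictures show all six chips in the tray, the plate clear, the stop back at its setting position with its clamp locked, and the scraper upright mid-mat. The jar, screwdriver and hammer were never approached.

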